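Turn a primed hinge bracket over for its second side

TASK

One side of the hinge bracket on the steel wire stand is primed and dry; turn it over so that the bare side can be sprayed. Use the spring clip as your second hand: stand the bracket upright in it, fork feet pushed down fully home in the slot, and let go, so that you can take it again from its other side and lay it gently on the orange stand, bare metal side up, nose uphill, flat and centred on the two wires with its feet down against the hooks. Keep the bracket off the bench, leave everything else where it is, and let go of the bracket at the end.

Things in the scene. Friction and masses are not known exactly. Their poses are not given: they have to be found in the camera images.
- bracket: Flat aluminium hinge bracket, 150 x 50 x 10 mm, 120 to 240 g: one face and most of the edge primed yellow-green, the other face bare grey metal. Origin in the middle of its volume; x along the length to the round nose, y across the width, z out of the primed face. Long edges straight and parallel (y = -25, +25 mm) from x = -75 to +50. It starts on dry_stand, primed face up, nose uphill, feet at the hooks
- feet (a point): middle of the bracket's fork end (its x = -75 mm, mid thickness), between the tips of the two fork feet, each foot 16 mm wide and 40 mm long, 18 mm apart
- nose (a point): tip of the bracket's round nose (its x = +75 mm, mid thickness); the nose has a 25 mm radius and a dark steel bush at x = +50 mm
- clip: Spring clip fixed to the bench, slot up: blue cast base 96 x 120 x 18 mm with a dark steel slotted sole and two upright spring steel leaves, 50 mm wide. Origin under the middle of the base; x across the slot, y along it, z up; the same both ways round. The bracket stands in it with its faces toward the leaves
- clip_seat (a point): middle of the slot floor, 22 mm above the bench, where the tips of the bracket's feet stand when fully home. The slot is 14 mm wide (clip x), 11 mm deep, its cheeks 60 mm long, its ends open
- clip_nip (a point): middle between the leaves at their nip, 59 mm above the bench, 4 mm open at rest; above it they flare to lips about 25 mm apart, 87 mm above the bench. A 10 mm plate pushed straight down spreads them; each then presses with about 3.5 N: pushing in takes up to some 12 N at the nip, then about 5 N; pulling out some 5 N more than the weight
- dry_stand: Steel-grey wire stand fixed to the bench, where the bracket starts. Two parallel wires, 8 mm thick, 32 mm apart between centres (40 mm over all), rise at 30 degrees toward the stand's +x, over 125 mm of slope, and turn up at the low end into two hooks 22 mm high, square to the slope. Cross wires 112 mm long lie on the bench at front and rear. Origin on the bench; y across, z up
- spray_stand: The orange wire stand fixed to the bench, empty at the start; the same shape, sizes and axes as dry_stand. The wires' upper surface is 35 mm above the bench at the hooks (x = -65 mm) and 98 mm at the upper end (x = +43 mm)
- spray_stand_seat (a point): point of the orange stand where the bracket's origin lies when the bracket is seated (lying flat on the wires, midway across, feet against the hooks): 75 mm up the slope from the hooks, 5 mm above the wires' upper surface
- mallet: red dead-blow mallet, 260 mm long, lying on the bench: leave alone
- primer_tin: closed yellow primer tin, 80 mm across, 100 mm tall: leave alone
- tape_roll: roll of masking tape, 92 mm across, 25 mm high: leave alone
- angle_fitting: small primed angle fitting, 60 x 42 x 44 mm: leave alone
- screwdriver: screwdriver lying on the bench: leave alone
- marker: black marker pen with blue cap, 130 mm long: leave alone
- steel_rule: steel rule, 300 x 28 x 4 mm: leave alone
- table: the bench with its blue quilted blanket, top at z = 0

How it is judged:
On the way:
1. the bracket stands upright in the clip, feet fully home in the slot, and the gripper has let go of it (z of feet in the frame of clip_seat between -0.004 and 0.004 m and horizontal distance between feet and clip_seat below 0.02 m and angle between bracket's own x axis and vertical below 0.14 rad and contact force between the fingers and bracket below 0.1 N), for 0.2 s.
At the end, for the whole second after the job is handed in: The bracket rests on the orange stand, bare side up, nose uphill, flat on both wires (slope within 5 degrees, square within 8 degrees), its origin within 7 mm of the seat point along the stand and in height (feet at the hooks), within 10 mm across, at rest and let go (x of bracket in the frame of spray_stand_seat between -0.007 and 0.007 m and y of bracket in the frame of spray_stand_seat between -0.01 and 0.01 m and z of bracket in the frame of spray_stand_seat between -0.007 and 0.007 m and angle between bracket's own z axis and vertical between 2.53 and 2.71 rad and x of nose in the frame of spray_stand above 0.04 m and angle between the y axis of bracket and the y axis of spray_stand, either way round below 0.14 rad and linear speed of bracket below 0.01 m/s and contact force between the arm and bracket below 0.05 N); the robot touches nothing.
It fails at once if the bracket touches the bench (contact force between bracket and table above 0.3 N).
It fails at once if the bracket is dropped or knocked onto the orange stand (more than 50 N) (contact force between bracket and spray_stand above 50 N).
It fails at once if something else on the bench is moved by more than 25 mm (distance of any of mallet, primer_tin, tape_roll, angle_fitting, screwdriver, marker, steel_rule from where it was at the start of the episode above 0.025 m).
It also fails if it takes over 58 s, if anything falls off the work surface, if the arm or the gripper's body presses on something with over 40 N, if the wrist force passes 120 N, or if a joint passes its speed limit or range.

ROBOT

A 6-joint arm with a two-finger parallel gripper is mounted at the origin on the work surface. World frame = base frame: x ahead of the robot, y to its left, z up, the work surface at z = 0. Lengths are in m, angles in rad, forces in N, time in s.
With the tool pointing down it reaches from about 0.375 to 0.9 m from the base axis. Payload 3.1 kg.
Tool frame: the origin (TCP) lies midway between the tips of the shut fingers; the grasp point (between the pads) lies manip.grip_depth behind it (manip.grip_depth is the distance from the TCP to the grasp point, in m); z points along the fingers, y is the direction in which the jaws open and shut (so a half turn about z gives the same grasp; the last joint's range is limited). The gripper opens to 85 mm and grips with 20 to 120 N. Pads are 22 mm wide; open, the fingers measure 114 mm over their backs; the gripper's body (76 mm by 85 mm) begins 54 mm behind the grasp point. The pads swing forward as they close: fully open they stand 13 mm farther back than shut.
Start: joints at [1.01, 0.527, 1.433, -0, 1.181, -0.178], TCP at [0.233, 0.58, 0.231] pointing down, gripper open.
Joint ranges: [-3.08, 3.08], [-0.75, 2.2], [0.22, 2.44], [-1.43, 4.57], [0, 2.65], [-2.85, 2.85]. Speed limits (rad/s): [2.79, 2.79, 3.14, 3.14, 3.14, 3.14].

INTERFACE

Orientations are given as a unit quaternion [x, y, z, w].
In Python, from station import manip, vision gives the robot as it stands.
- The arm moves only by the shell command python3 -m crank 'ROWS' [FORCE]. ROWS is JSON, a list of rows, each an object with "grip": the closure, from 0 (fully open) to 1 (shut); "offset": the shift along the tool's x, y, z in mm, a list of three; "angular": the turn, a rotation vector about the tool's x, y, z in degrees, a list of three. A call has 1 to 10 rows; each row is the pose to reach, as a shift and turn from the pose commanded when the call began, along the tool's axes at that moment; what a row does not reach only later rows make up. A row lasts 1/10 s, in which the tool goes at most 50 mm and 8.59 degrees, less where a joint would pass 70% of its speed; a pose out of reach is approached as far as the arm can. A call with a gripper value outside its range is refused whole. The fingers move at their own pace and stop on an object; FORCE is the grip in N (left out, the last holds). Time passes only in rows, so rows that repeat a pose let the fingers close. It gives the time, the measured TCP pose, the force and the opening at its end, in the units of the state.
- manip.sense(): the state, without advancing time (a new reading comes with each control period).
- vision.snapshot(name): name is "scene" or "top"; returns a dict with "pixels" (420x560x3 uint8, red, green, blue), "intrinsics" (3x3 intrinsics, pixels), "R" (3x3) and "t" (3): a world point X has camera coordinates R X + t. Camera axes: x right, y down, z forward; pixel columns grow to the right and rows downward; lengths in m; the calibration is good to about 2 mm. A picture is of the moment at which its call begins. There is no depth.
- manip.sign_off(): hands the job in, once; it reports no verdict.
The state is a dict: "t": time; "q": joint angles; "qd": joint speeds; "tau": joint torques, N m; "tcp_pos": TCP position; "tool_rot": TCP orientation; "force": force on the tool from outside, world axes, zero at the start; "ft_torque": the same for the moment, N m; "finger_gap": opening from 0.0 (shut) to 1.0 (fully open).
Only numpy, scipy, OpenCV 4.12 (cv2) and the standard library are available. Lean on these libraries where they do the work, as an engineer would, in place of code of your own. Each camera call takes 0.05 s, during which the arm holds its last target.

## Working session

There is one attempt and no reset: what is moved stays moved. The work goes in short steps, Python scripts to look and compute and a shell command to move; the robot and the scene stay as the last step left them, time stands still between calls to the robot, and variables do not carry over. Pictures are saved under pics/ and viewed, and the job is handed in when it is done.

```bash
ls; mkdir -p pics; python3 - <<'E'
from station import manip, vision
import cv2,numpy as np
print(manip.sense(), manip.grip_depth)
for n in ("scene","top"):
    s=vision.snapshot(n); cv2.imwrite(f"pics/{n}0.png",s["pixels"][:,:,::-1]); print(n,s["intrinsics"],s["R"],s["t"])
    np.savez(f"{n}0.npz",**s)
E
```

```text
pics
{'t': 0.0, 'q': array([ 1.00950906e+00,  5.28480246e-01,  1.43389586e+00, -8.52809941e-08,
        1.18140891e+00, -1.78528686e-01]), 'qd': array([ 0.00102482,  0.00056399, -0.00101348, -0.00156111,  0.00040024,
       -0.00220051]), 'tau': array([ 7.60213857e-05, -4.42343795e+01, -1.78023022e+01, -1.32908690e-04,
        8.32472026e-03,  1.21169865e-05]), 'tcp_pos': array([0.23302765, 0.57916214, 0.23032702]), 'tool_rot': array([ 1.90213053e-01,  9.81742223e-01, -1.02205213e-03, -3.96265881e-04]), 'force': array([-0.16290197, -0.8184379 ,  0.12187709]), 'ft_torque': array([0.03708465, 0.00437184, 0.03673002]), 'finger_gap': 0.9973955563949761} 0.0187
scene [[534.59927075   0.         283.95345849]
 [  0.         534.59927075 203.01257195]
 [  0.           0.           1.        ]] [[-0.71703519  0.69694837  0.01111341]
 [ 0.57529403  0.60072657 -0.55512554]
 [-0.39356996 -0.39165107 -0.83169233]] [ 0.35621856 -0.26625242  1.622839  ]
top [[524.54978036   0.         275.41075575]
 [  0.         524.54978036 202.46416423]
 [  0.           0.           1.        ]] [[-0.01802601 -0.99980305 -0.00830261]
 [-0.98200273  0.01926529 -0.1878816 ]
 [ 0.18800454  0.00476643 -0.98215659]] [0.02637396 0.52968107 1.30502354]
```

View pics/scene0.png

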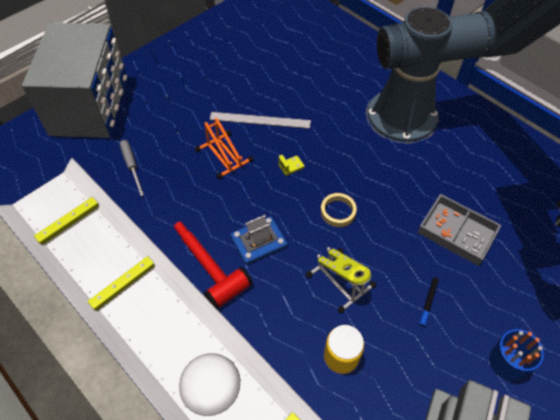

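View pics/top0.png

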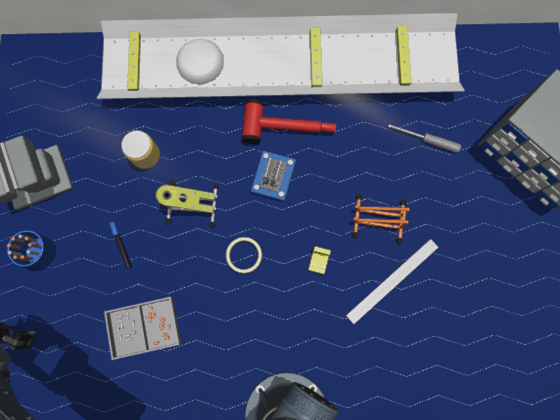

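```bash
python3 - <<'E'
import cv2,numpy as np
t=cv2.imread("pics/top0.png");s=cv2.imread("pics/scene0.png")
def c(im,x,y,w=100,h=75,k=4): return cv2.resize(im[y:y+h,x:x+w],None,fx=k,fy=k,interpolation=cv2.INTER_CUBIC)
a=np.vstack([np.hstack([c(t,145,165),c(t,335,180)]),np.hstack([c(s,295,235),c(s,175,110)])])
cv2.imwrite("pics/crops.png",a)
a=np.hstack([c(t,240,140,70,75,5),c(s,220,200,75,75,5)])
cv2.imwrite("pics/crops2.png",a)
E
```

```text
(no output)
```

View pics/crops.png

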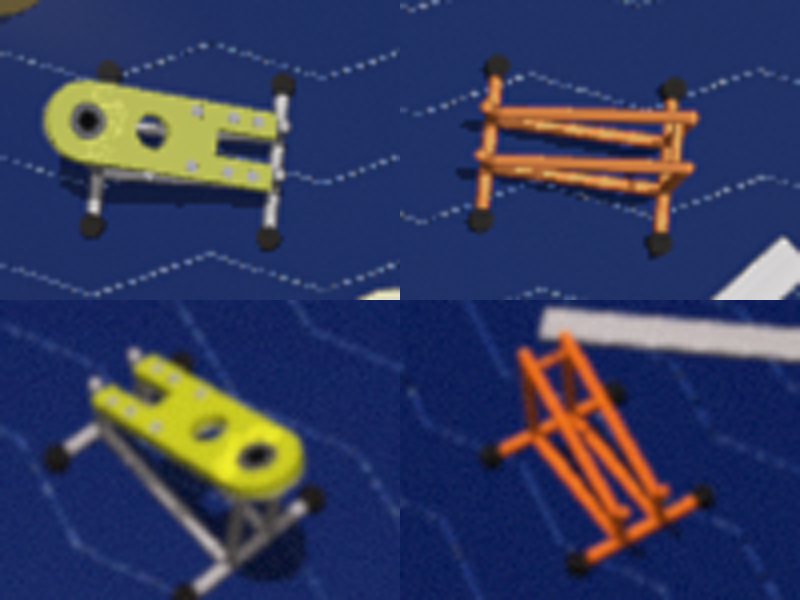

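View pics/crops2.png

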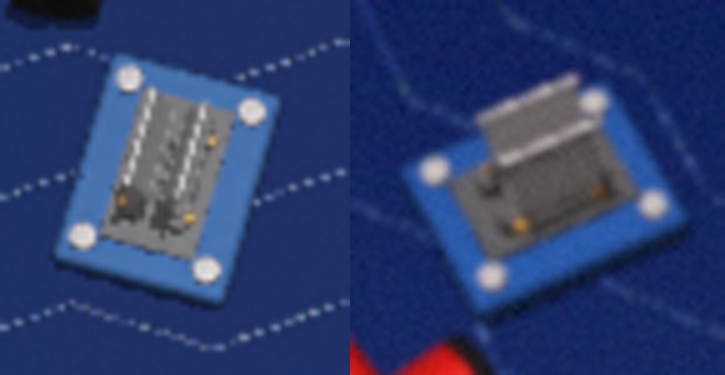

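```bash
cat > h.py <<'E'
import numpy as np,cv2
def cam(n):
    d=np.load(f"{n}.npz"); return d["intrinsics"],d["R"],d["t"],d["pixels"]
def ray(c,uv):
    K,R,t=c[:3]; uv=np.atleast_2d(uv).astype(float)
    d=np.c_[(uv[:,0]-K[0,2])/K[0,0],(uv[:,1]-K[1,2])/K[1,1],np.ones(len(uv))]@R
    return -R.T@t,d
def plane(c,uv,p0,n):
    o,d=ray(c,uv); s=((p0-o)@n)/(d@n); return o+s[:,None]*d
def hz(c,uv,z): return plane(c,uv,np.array([0,0,z]),np.array([0,0,1.]))
def tri(c1,u1,c2,u2):
    o1,d1=ray(c1,u1);o2,d2=ray(c2,u2);d1=d1[0]/np.linalg.norm(d1);d2=d2[0]/np.linalg.norm(d2)
    s=np.linalg.lstsq(np.c_[d1,-d2],o2-o1,rcond=None)[0]
    a=o1+s[0]*d1;b=o2+s[1]*d2; return (a+b)/2,np.linalg.norm(a-b)
def proj(c,X):
    K,R,t=c[:3]; p=(np.atleast_2d(X)@R.T+t)@K.T; return p[:,:2]/p[:,2:]
def blobs(m,lo=5,box=None):
    n,l,s,ce=cv2.connectedComponentsWithStats(m.astype(np.uint8))
    return [(int(s[i,4]),ce[i].round(2).tolist(),s[i,:4].tolist()) for i in range(1,n) if s[i,4]>=lo and (box is None or (box[0]<ce[i][0]<box[2] and box[1]<ce[i][1]<box[3]))]
E
python3 - <<'E'
from h import *
for n,bx in (("top0",dict(clip=(245,145,305,205),br=(145,170,225,230),or_=(345,185,420,245))),("scene0",dict(clip=(225,205,290,265),br=(295,235,385,315),or_=(190,110,260,180)))):
    c=cam(n); im=c[3]; hsv=cv2.cvtColor(im,cv2.COLOR_RGB2HSV); H,S,V=[hsv[...,i].astype(int) for i in range(3)]
    print(n,"cam",(-c[1].T@c[2]).round(3))
    print("black",blobs((V<60)&(S<130),6,bx["or_"]),blobs((V<60)&(S<130),6,bx["br"]))
    print("screws",blobs((V>190)&(S<70),3,bx["clip"]))
    print("base",blobs((H>98)&(H<115)&(V>120)&(S>100),50,bx["clip"]))
    print("prim",blobs((H>22)&(H<40)&(S>100)&(V>90),50,bx["br"]))
    print("orange",blobs((H>3)&(H<18)&(S>130)&(V>110),10,bx["or_"]))
    print("dark", blobs((V<70)&(S<140),6,bx["clip"]))
E
```

```text
top0 cam [0.275 0.01  1.381]
black [(22, [358.68, 195.95], [356, 194, 6, 5]), (23, [402.74, 201.74], [400, 200, 6, 5]), (27, [354.59, 234.93], [352, 233, 6, 5]), (27, [399.3, 240.63], [397, 238, 6, 6])] [(22, [171.95, 182.45], [170, 180, 5, 6]), (24, [215.54, 185.62], [213, 183, 6, 6]), (19, [166.63, 194.79], [165, 193, 5, 5]), (26, [167.5, 221.0], [165, 219, 6, 5]), (26, [211.69, 224.23], [209, 222, 6, 6])]
screws [(14, [265.5, 155.29], [264, 154, 4, 4]), (16, [290.0, 161.5], [288, 160, 5, 4]), (15, [256.13, 186.53], [254, 185, 5, 4]), (16, [281.0, 193.5], [279, 192, 5, 4])]
base [(761, [273.28, 175.39], [251, 151, 45, 49])]
prim [(836, [183.66, 197.95], [156, 185, 58, 28])]
orange [(658, [381.06, 216.51], [354, 199, 55, 39])]
dark [(6, [264.5, 182.67], [263, 182, 4, 2]), (8, [272.12, 183.5], [271, 182, 3, 4])]
scene0 cam [1.047 0.547 1.198]
black [(13, [228.69, 132.54], [227, 131, 4, 5]), (18, [197.33, 148.33], [195, 146, 6, 5]), (16, [250.5, 158.44], [248, 157, 5, 5]), (22, [219.05, 175.32], [217, 173, 6, 6])] [(14, [340.43, 249.64], [338, 248, 5, 5]), (7, [325.71, 268.0], [324, 267, 4, 3]), (28, [308.61, 273.86], [306, 271, 6, 7]), (15, [358.67, 273.47], [357, 272, 5, 4]), (14, [341.64, 277.64], [337, 275, 11, 7]), (8, [338.5, 282.5], [335, 279, 8, 8]), (26, [372.69, 283.96], [370, 281, 6, 7]), (9, [351.78, 290.56], [351, 288, 3, 6]), (8, [355.88, 292.75], [355, 291, 3, 4]), (31, [340.71, 309.19], [338, 306, 6, 7])]
screws [(4, [236.5, 233.5], [236, 233, 2, 2]), (4, [280.0, 240.25], [279, 240, 3, 2]), (6, [248.0, 254.5], [247, 254, 3, 2])]
base [(568, [260.04, 243.69], [231, 217, 56, 45]), (52, [242.77, 230.46], [237, 227, 11, 8])]
prim [(848, [346.13, 267.1], [318, 249, 53, 36])]
orange [(726, [222.93, 147.81], [200, 118, 49, 58])]
dark [(7, [248.43, 237.0], [247, 235, 3, 4]), (9, [271.0, 237.0], [270, 235, 3, 5]), (20, [261.9, 242.65], [257, 240, 12, 7])]
```

```bash
python3 - <<'E'
from h import *
T=cam("top0");S=cam("scene0")
f=lambda x:np.round(x,4).tolist()
# orange caps: top->scene matches
P=[]
for a,b in (((358.68,195.95),(219.05,175.32)),((402.74,201.74),(197.33,148.33)),((354.59,234.93),(250.5,158.44)),((399.3,240.63),(228.69,132.54))):
    X,e=tri(T,a,S,b);P.append(X);print("or cap",f(X),f(e),"z4:",f(hz(T,a,.004)[0]),f(hz(S,b,.004)[0]))
D=[]
for a,b in (((171.95,182.45),(340.71,309.19)),((215.54,185.62),(308.61,273.86)),((167.5,221),(372.69,283.96)),((211.69,224.23),(340.43,249.64))):
    X,e=tri(T,a,S,b);D.append(X);print("dry cap",f(X),f(e))
for n,Q in (("or",P),("dry",D)):
    Q=np.array(Q); print(n,"centre",f(Q.mean(0)),"wire lens",f([np.linalg.norm(Q[0]-Q[2]),np.linalg.norm(Q[1]-Q[3])]),"sep",f([np.linalg.norm(Q[0]-Q[1]),np.linalg.norm(Q[2]-Q[3])]))
    v=Q[1]+Q[3]-Q[0]-Q[2]; w=Q[2]+Q[3]-Q[0]-Q[1]; print(" yaw lengthwise",np.degrees(np.arctan2(v[1],v[0])),"cross",np.degrees(np.arctan2(w[1],w[0])))
sc=hz(T,[(265.5,155.29),(290,161.5),(256.13,186.53),(281,193.5)],.019)
print("clip",f(sc),f(sc.mean(0)));ss=hz(S,[(236.5,233.5),(280,240.25),(248,254.5)],.019);print("scene",f(ss))
print("diag mean",f((sc[0]+sc[3])/2),f((sc[1]+sc[2])/2)); 
v=sc[2]+sc[3]-sc[0]-sc[1];w=sc[1]+sc[3]-sc[0]-sc[2];print("long",np.degrees(np.arctan2(v[1],v[0])),np.linalg.norm(v)/2,"short",np.degrees(np.arctan2(w[1],w[0])),np.linalg.norm(w)/2)
# bracket face
for n,c in (("T",T),("S",S)):
    hsv=cv2.cvtColor(c[3],cv2.COLOR_RGB2HSV);m=((hsv[...,0]>22)&(hsv[...,0]<40)&(hsv[...,1]>100)&(hsv[...,2]>90)).astype(np.uint8)
    k,l,st,ce=cv2.connectedComponentsWithStats(m)
    tgt=np.array([183.66,197.95] if n=="T" else [346.1,267.1]);i=np.argmin(np.linalg.norm(ce-tgt,axis=1))
    cs,_=cv2.findContours((l==i).astype(np.uint8),cv2.RETR_EXTERNAL,cv2.CHAIN_APPROX_NONE);p=max(cs,key=len)[:,0].astype(float)
    # back-project to face plane
    az=np.radians(85); p0=np.array([.46,.22,.0812])
    for _ in range(5):
        u=np.array([np.cos(az),np.sin(az),0]);N=-u*.5+np.array([0,0,.866]);e1=u*.866+np.array([0,0,.5]);e2=np.cross(N,e1)
        X=plane(c,p,p0,N);q=np.c_[(X-p0)@e1,(X-p0)@e2]
        r=cv2.minAreaRect((q*1000).astype(np.float32)); b=cv2.boxPoints(r)/1000
        L=[b[1]-b[0],b[2]-b[1]];L=max(L,key=np.linalg.norm);L=L*np.sign(L[0]);d=np.arctan2(L[1],L[0])
        cen=np.array(r[0])/1000; p0=p0+e1*cen[0]+e2*cen[1]; p0[2]=.0812; az+=d
    print(n,"br az",np.degrees(az),"face centre",f(p0),r[1])
E
```

```text
or cap [0.5505, -0.2047, 0.0082] 0.003 z4: [0.5523, -0.2065, 0.004] [0.548, -0.2059, 0.004]
or cap [0.5327, -0.3212, 0.0079] 0.0025 z4: [0.5343, -0.3232, 0.004] [0.5304, -0.3228, 0.004]
or cap [0.4466, -0.1894, 0.0064] 0.0023 z4: [0.4476, -0.1907, 0.004] [0.4448, -0.1899, 0.004]
or cap [0.4288, -0.3052, 0.0076] 0.0037 z4: [0.4303, -0.3075, 0.004] [0.426, -0.306, 0.004]
dry cap [0.598, 0.2951, 0.0069] 0.0025
dry cap [0.5868, 0.1777, 0.007] 0.0027
dry cap [0.4933, 0.3051, 0.0065] 0.0025
dry cap [0.4817, 0.1872, 0.0103] 0.0028
or centre [0.4897, -0.2551, 0.0075] wire lens [0.105, 0.1052] sep [0.1179, 0.1171]
 yaw lengthwise -98.7335998218802 cross 171.44794813116258
dry centre [0.54, 0.2413, 0.0077] wire lens [0.1052, 0.1056] sep [0.118, 0.1185]
 yaw lengthwise -95.53886667987803 cross 174.71451554698905
clip [[0.6658, 0.0409, 0.019], [0.6472, -0.0246, 0.019], [0.5802, 0.0671, 0.019], [0.56, 0.0013, 0.019]] [0.6133, 0.0212, 0.019]
scene [[0.642, -0.0246, 0.019], [0.5757, 0.0665, 0.019], [0.6614, 0.0407, 0.019]]
diag mean [0.6129, 0.0211, 0.019] [0.6137, 0.0212, 0.019]
long 163.22918905826774 0.09025794894199547 short -106.48655118141178 0.06845945373447955
T br az 84.6834787454306 face centre [0.5403, 0.2444, 0.0812] (52.10820007324219, 151.51986694335938)
S br az 83.66898815521311 face centre [0.5396, 0.2465, 0.0812] (55.433616638183594, 158.62728881835938)
```

```bash
cat > g.py <<'E'
import numpy as np
from scipy.spatial.transform import Rotation as Ro
from station import manip
def st():
    s=manip.sense(); return s
def go(p,R,s=None):
    s=s or st(); R0=Ro.from_quat(s["tool_rot"]); p=np.array(p)
    print("offset mm",(R0.inv().apply(p-s["tcp_pos"])*1000).round(1),"ang",np.degrees((R0.inv()*Ro.from_matrix(R)).as_rotvec()).round(2),"dist",np.linalg.norm(p-s["tcp_pos"]).round(3))
def frame(z,y):  # tool axes
    z=np.array(z,float);z/=np.linalg.norm(z);y=np.array(y,float);y-=z*(y@z);y/=np.linalg.norm(y)
    return np.c_[np.cross(y,z),y,z]
def azv(d,el=0): d=np.radians(d);e=np.radians(el);return np.array([np.cos(d)*np.cos(e),np.sin(d)*np.cos(e),np.sin(e)])
def show():
    s=st(); print("t",round(s["t"],2),"tcp",s["tcp_pos"].round(4),"R cols x,y,z",Ro.from_quat(s["tool_rot"]).as_matrix().T.round(3).tolist(),"q",s["q"].round(3),"F",s["force"].round(2),"gap",round(s["finger_gap"],3))
E
python3 - <<'E'
from g import *
R=frame([0,0,-1],azv(-5.4)); go([.5425,.2718,.17],R)
E
```

```text
offset mm [-401.9 -169.5   60.6] ang [-1.100e-01  5.000e-02  7.347e+01] dist 0.44
```

```bash
python3 -m crank '[{"grip":0,"offset":[-45,-19,4],"angular":[0,0,8]},{"grip":0,"offset":[-90,-38,8],"angular":[0,0,16]},{"grip":0,"offset":[-135,-57,15],"angular":[0,0,24]},{"grip":0,"offset":[-180,-76,22],"angular":[0,0,32]},{"grip":0,"offset":[-225,-95,30],"angular":[0,0,40]},{"grip":0,"offset":[-270,-114,38],"angular":[0,0,48]},{"grip":0,"offset":[-315,-133,46],"angular":[0,0,56]},{"grip":0,"offset":[-360,-152,54],"angular":[0,0,64]},{"grip":0,"offset":[-402,-169.5,60],"angular":[0,0,72]},{"grip":0,"offset":[-402,-169.5,60],"angular":[0,0,73.5]}]' 60; python3 - <<'E'
from g import *
show();R=frame([0,0,-1],azv(-5.4)); go([.5425,.2718,.17],R)
from station import vision
import cv2
from h import *
for n in ("top","scene"):
    s=vision.snapshot(n);np.savez(n+"1.npz",**s);cv2.imwrite(f"pics/{n}1.png",s["pixels"][:,:,::-1])
show()
E
```

```text
t: 1.1
tcp_pos: [0.5474, 0.2679, 0.1701]
tool_rot: [0.743, 0.669, 0.0, 0.001]
force: [-0.5, 0.3, -0.4]
finger_gap: 0.999
t 1.1 tcp [0.5474 0.2679 0.1701] R cols x,y,z [[0.104, 0.995, -0.001], [0.995, -0.104, 0.002], [0.002, -0.001, -1.0]] q [ 0.273  0.579  1.532 -0.002  1.029  0.378] F [-0.53  0.33 -0.44] gap 0.999
offset mm [ 3.4 -5.3  0.1] ang [ 0.11  0.07 -0.55] dist 0.006
t 1.2 tcp [0.5431 0.2713 0.1705] R cols x,y,z [[0.097, 0.995, -0.0], [0.995, -0.097, -0.002], [-0.002, -0.0, -1.0]] q [2.790e-01 5.770e-01 1.536e+00 1.000e-03 1.031e+00 3.760e-01] F [-0.72 -0.01 -0.4 ] gap 1.001
```

```bash
python3 - <<'E'
import cv2,numpy as np
t=cv2.imread("pics/top1.png");s=cv2.imread("pics/scene1.png")
def c(im,x,y,w=100,h=75,k=4): return cv2.resize(im[y:y+h,x:x+w],None,fx=k,fy=k,interpolation=cv2.INTER_CUBIC)
cv2.imwrite("pics/crops3.png",np.hstack([c(t,125,145,100,130),c(s,285,180,100,130)]))
from g import *
R=frame([0,0,-1],azv(-5.4)); go([.5425,.2718,.0685],R)
E
```

```text
offset mm [  0.5  -0.5 102. ] ang [-0.11  0.02 -0.16] dist 0.102
```

View pics/crops3.png

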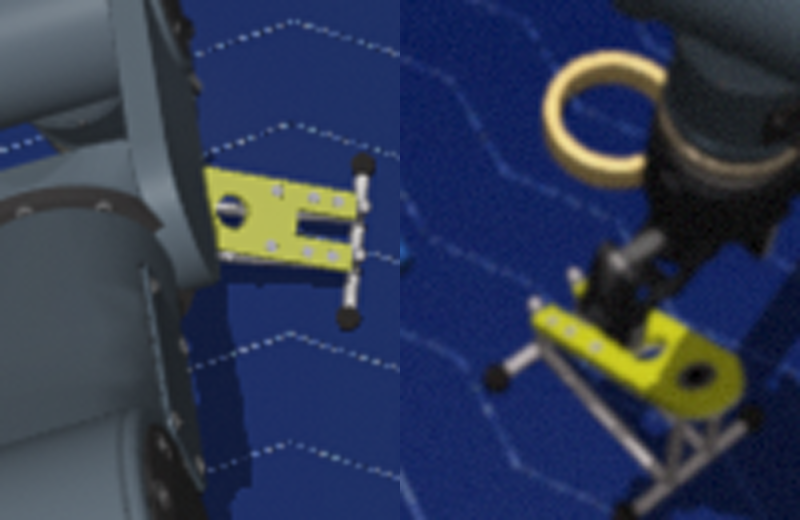

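The gripper straddles the bracket, in line with it, and the bush (~scene px 460,270) is still clear. I'll descend and close.

```bash
python3 -m crank '[{"grip":0,"offset":[0.5,-0.5,30],"angular":[0,0,0]},{"grip":0,"offset":[0.5,-0.5,60],"angular":[0,0,0]},{"grip":0,"offset":[0.5,-0.5,85],"angular":[0,0,0]},{"grip":0,"offset":[0.5,-0.5,102],"angular":[0,0,0]},{"grip":0,"offset":[0.5,-0.5,102],"angular":[0,0,0]},{"grip":1,"offset":[0.5,-0.5,102],"angular":[0,0,0]},{"grip":1,"offset":[0.5,-0.5,102],"angular":[0,0,0]},{"grip":1,"offset":[0.5,-0.5,102],"angular":[0,0,0]},{"grip":1,"offset":[0.5,-0.5,102],"angular":[0,0,0]},{"grip":1,"offset":[0.5,-0.5,102],"angular":[0,0,0]}]' 60; python3 - <<'E'
from g import *
show()
E
```

```text
t: 2.2
tcp_pos: [0.5433, 0.2737, 0.071]
tool_rot: [0.74, 0.673, 0.001, 0.0]
force: [-1.2, 1.6, 6.9]
finger_gap: 0.576
t 2.2 tcp [0.5433 0.2737 0.071 ] R cols x,y,z [[0.095, 0.996, 0.002], [0.996, -0.095, 0.002], [0.003, 0.001, -1.0]] q [2.830e-01 7.180e-01 1.598e+00 1.000e-03 8.230e-01 3.770e-01] F [-1.24  1.62  6.9 ] gap 0.576
```

```bash
python3 -m crank '[{"grip":1,"offset":[0,0,-10],"angular":[0,0,0]},{"grip":1,"offset":[0,0,-25],"angular":[0,0,0]},{"grip":1,"offset":[0,0,-60],"angular":[0,0,0]},{"grip":1,"offset":[0,0,-100],"angular":[0,0,0]},{"grip":1,"offset":[0,0,-140],"angular":[0,0,0]},{"grip":1,"offset":[0,0,-160],"angular":[0,0,0]},{"grip":1,"offset":[0,0,-160],"angular":[0,0,0]},{"grip":1,"offset":[0,0,-160],"angular":[0,0,0]}]' 60; python3 - <<'E'
from g import *
show()
from station import vision
import cv2
from h import *
for n in ("top","scene"):
    s=vision.snapshot(n);np.savez(n+"2.npz",**s);cv2.imwrite(f"pics/{n}2.png",s["pixels"][:,:,::-1])
t=cv2.imread("pics/top2.png");s=cv2.imread("pics/scene2.png")
def c(im,x,y,w=100,h=75,k=4): return cv2.resize(im[y:y+h,x:x+w],None,fx=k,fy=k,interpolation=cv2.INTER_CUBIC)
cv2.imwrite("pics/crops4.png",np.hstack([c(t,125,145,100,130),c(s,285,140,100,130)]))
E
```

```text
t: 3.0
tcp_pos: [0.542, 0.2726, 0.2295]
tool_rot: [0.74, 0.673, -0.0, 0.0]
force: [-0.3, 0.2, -2.7]
finger_gap: 0.573
t 3.0 tcp [0.542  0.2726 0.2295] R cols x,y,z [[0.095, 0.995, -0.0], [0.995, -0.095, 0.0], [-0.0, -0.0, -1.0]] q [ 0.282  0.505  1.482 -0.     1.155  0.377] F [-0.31  0.21 -2.69] gap 0.573
```

View pics/crops4.png

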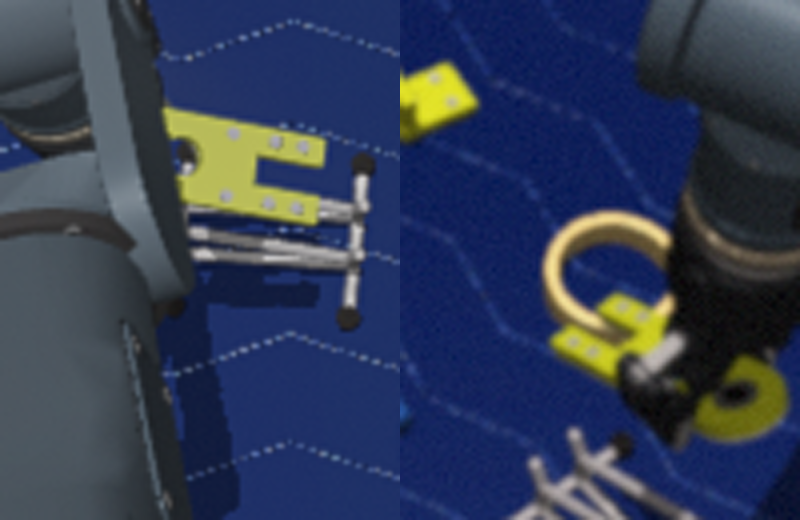

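```bash
python3 - <<'E'
from h import *
T=cam("top2");S=cam("scene2")
f=lambda c,x,y,x0,y0:(x/4+x0-.4,y/4+y0-.4)
A,e1=tri(T,f(T,325,138,125,145),S,f(S,153,340,285,140));print("A",A.round(4),e1)
B,e2=tri(T,f(T,318,222,125,145),S,f(S,212,292,285,140));print("B",B.round(4),e2, np.linalg.norm(A-B))
F=(A+B)/2
az=np.radians(84.6);n=np.array([-np.sin(az),np.cos(az),0])
bush=plane(S,[f(S,340,393,285,140)],F,np.array([-np.sin(az),np.cos(az),0]))[0]
print("feet",F.round(4),"bush",bush.round(4),"len",np.linalg.norm(bush-F),"slope",np.degrees(np.arcsin((bush-F)[2]/np.linalg.norm(bush-F))))
E
```

```text
A [0.5571 0.1769 0.2052] 0.004664622002642096
B [0.5092 0.1792 0.2039] 0.0008138253404405215 0.04796282295158812
feet [0.5331 0.1781 0.2046] bush [0.5437 0.2897 0.2718] len 0.13075995656301848 slope 30.937589171905113
```

```bash
python3 - <<'E'
import numpy as np
from scipy.optimize import least_squares
D=[(.5285,1.4339,.2330,.5792,.2303),(.577,1.536,.5431,.2713,.1705),(.718,1.598,.5433,.2737,.071),(.505,1.482,.542,.2726,.2295)]
def f(p):
    o=[]
    for a,b,x,y,z in D:
        r=np.sqrt(x*x+y*y-.111**2); o+=[p[0]*np.sin(a)+p[1]*np.sin(a+b)-r,p[2]+p[0]*np.cos(a)+p[1]*np.cos(a+b)-z]
    return o
s=least_squares(f,[.4,.4,.1]);print(s.x,np.abs(s.fun).max())
from g import *
R=frame(azv(73.4,-30),azv(-16.6)); go([.6166,.0398,.225],R)
E
```

```text
[0.44500726 0.41640553 0.01099242] 0.007235926638181331
offset mm [-224.4   97.2    2.6] ang [-6.02 59.91 10.01] dist 0.245
```

```bash
python3 -m crank '[{"grip":1,"offset":[-25,11,-10],"angular":[-0.7,6.7,1.1]},{"grip":1,"offset":[-50,22,-20],"angular":[-1.4,13.4,2.2]},{"grip":1,"offset":[-75,33,-30],"angular":[-2.1,20,3.3]},{"grip":1,"offset":[-75,33,-30],"angular":[-2.1,20,3.3]}]' 60; python3 - <<'E'
from g import *
show()
R=frame(azv(73.4,-30),azv(-16.6)); go([.6166,.0398,.225],R)
E
```

```text
t: 3.5
tcp_pos: [0.5696, 0.1888, 0.2577]
tool_rot: [0.751, 0.638, 0.14, -0.103]
force: [0.8, -0.5, -1.7]
finger_gap: 0.569
t 3.5 tcp [0.5696 0.1888 0.2577] R cols x,y,z [[0.148, 0.928, 0.342], [0.986, -0.166, 0.025], [0.08, 0.333, -0.939]] q [-0.039  0.421  1.604  0.391  1.079 -0.056] F [ 0.77 -0.46 -1.66] gap 0.569
offset mm [-142.5   70.3  -15.2] ang [-3.52 39.87  6.43] dist 0.16
```

```bash
cat > ik.py <<'E'
import numpy as np
from scipy.spatial.transform import Rotation as Ro
from scipy.optimize import least_squares
Rz=lambda a:Ro.from_euler('z',a).as_matrix();Ry=lambda a:Ro.from_euler('y',a).as_matrix()
P=dict(L1=.445,L2=.4164,hd=.011,L6=.22,d=.111,s=1,wr=0.)
def fk(q,P=P):
    A=Rz(q[0])@Ry(q[1]);B=A@Ry(q[2]);W=B@Rz(P['s']*q[3]);T=W@Ry(q[4])
    p=Rz(q[0])@[0,P['d']-P['wr'],P['hd']+P['L6']]+A@[0,0,P['L1']]+B@[0,0,P['L2']]+W@[0,P['wr'],0]+T@[0,0,P['L6']]
    return p,T@Rz(q[5]+np.pi/2)
LO=np.array([-3.08,-.75,.22,-1.43,0,-2.85]);HI=np.array([3.08,2.2,2.44,4.57,2.65,2.85])
def ik(p,R,q0):
    f=lambda q:np.r_[(fk(q)[0]-p)*10,Ro.from_matrix(fk(q)[1].T@R).as_rotvec()]
    s=least_squares(f,np.clip(q0,LO+1e-3,HI-1e-3),bounds=(LO,HI));return s.x,np.abs(s.fun).max()
E
python3 - <<'E'
from ik import *
q=[-0.039,0.421,1.604,0.391,1.079,-0.056]
for s in (1,-1):
    P['s']=s
    for wr in (0,.111):
        P['wr']=wr
        for L6 in (.15,.2,.25,.3): P['L6']=L6;print(s,wr,L6,fk(q)[0].round(4))
    print(fk(q)[1].T.round(3))
E
```

```text
1 0 0.15 [0.5719 0.1392 0.2435]
1 0 0.2 [0.5759 0.1559 0.2465]
1 0 0.25 [0.5799 0.1725 0.2496]
1 0 0.3 [0.5839 0.1892 0.2526]
1 0.111 0.15 [0.5901 0.1301 0.2815]
1 0.111 0.2 [0.5941 0.1468 0.2846]
1 0.111 0.25 [0.5981 0.1634 0.2876]
1 0.111 0.3 [0.6021 0.1801 0.2906]
[[ 0.148  0.928  0.342]
 [ 0.986 -0.166  0.025]
 [ 0.08   0.333 -0.94 ]]
-1 0 0.15 [0.568  0.0385 0.2435]
-1 0 0.2 [0.5707 0.0216 0.2465]
-1 0 0.25 [0.5734 0.0047 0.2496]
-1 0 0.3 [ 0.576  -0.0123  0.2526]
-1 0.111 0.15 [0.5491 0.0308 0.2055]
-1 0.111 0.2 [0.5518 0.0139 0.2085]
-1 0.111 0.25 [ 0.5545 -0.003   0.2116]
-1 0.111 0.3 [ 0.5572 -0.0199  0.2146]
[[-0.186  0.921 -0.342]
 [ 0.981  0.193 -0.014]
 [ 0.054 -0.338 -0.94 ]]
```

```bash
python3 - <<'E'
from ik import *
import ik
D=[([1.0095,.5285,1.4339,0,1.1814,-.1785],[.2330,.5792,.2303]),([.279,.577,1.536,.001,1.031,.376],[.5431,.2713,.1705]),([.283,.718,1.598,.001,.823,.377],[.5433,.2737,.071]),([.282,.505,1.482,0,1.155,.377],[.542,.2726,.2295]),([-0.039,0.421,1.604,0.391,1.079,-0.056],[.5696,.1888,.2577])]
ks=['L1','L2','hd','L6','d','wr'];x0=np.array([P[k] for k in ks]);x0[3]=.3
def f(x):
    Q=dict(zip(ks,x),s=1);return np.r_[np.concatenate([fk(q,Q)[0]-p for q,p in D]),(x-x0)*.005]
s=least_squares(f,x0);print(dict(zip(ks,s.x.round(4))),np.abs(s.fun).max());print(s.fun[:15].reshape(5,3).round(4))
E
```

```text
{'L1': np.float64(0.467), 'L2': np.float64(0.4005), 'hd': np.float64(-0.0141), 'L6': np.float64(0.2933), 'd': np.float64(0.1112), 'wr': np.float64(-0.0019)} 0.008204106542898382
[[-0.0051 -0.0078  0.006 ]
 [ 0.0003  0.0003  0.0001]
 [ 0.004   0.0015 -0.005 ]
 [-0.0042 -0.001   0.0032]
 [ 0.0082 -0.0013 -0.0042]]
```

```bash
python3 - <<'E'
s=open('ik.py').read()
s=s.replace("s=1,wr=0.)","s=1,wr=0.,ex=0.,wx=0.,a1=0.)").replace("Rz(q[0])@[0,P['d']","Rz(q[0])@[P['a1'],P['d']").replace("A@[0,0,P['L1']]","A@[0,0,P['L1']]+B@[P['ex'],0,0]").replace("T@[0,0,P['L6']]","T@[P['wx'],0,P['L6']]")
open('ik.py','w').write(s)
E
python3 - <<'E'
from ik import *
D=[([1.0095,.5285,1.4339,0,1.1814,-.1785],[.2330,.5792,.2303]),([.279,.577,1.536,.001,1.031,.376],[.5431,.2713,.1705]),([.283,.718,1.598,.001,.823,.377],[.5433,.2737,.071]),([.282,.505,1.482,0,1.155,.377],[.542,.2726,.2295]),([-0.039,0.421,1.604,0.391,1.079,-0.056],[.5696,.1888,.2577])]
ks=['L1','L2','hd','L6','d','wr','ex','wx','a1'];x0=np.array([P[k] for k in ks]);x0[3]=.3
def f(x,m):
    Q=dict(P);Q.update(zip(ks,x));return np.r_[np.concatenate([fk(q,Q)[0]-p for q,p in D]),(x-x0)*m]
for m in ([.005]*6+[.005,.005,1],[.005]*6+[.005,1,1],[.005]*6+[1,.005,1],[.005]*5+[1,.005,1,.005]):
    s=least_squares(lambda x:f(x,np.array(m)),x0);print(dict(zip(ks,s.x.round(4).tolist())),np.abs(s.fun[:15]).max())
E
```

```text
{'L1': 0.5891, 'L2': 0.3914, 'hd': -0.0229, 'L6': 0.2971, 'd': 0.111, 'wr': -0.0006, 'ex': 0.1147, 'wx': 0.0, 'a1': -0.0} 0.00012115969188342124
{'L1': 0.5891, 'L2': 0.3914, 'hd': -0.0229, 'L6': 0.2972, 'd': 0.111, 'wr': -0.0006, 'ex': 0.1147, 'wx': 0.0, 'a1': -0.0} 0.000121254461853737
{'L1': 0.4621, 'L2': 0.393, 'hd': -0.0117, 'L6': 0.2986, 'd': 0.1112, 'wr': -0.0017, 'ex': 0.0023, 'wx': -0.0103, 'a1': -0.0} 0.008918246795739715
{'L1': 0.5891, 'L2': 0.3913, 'hd': -0.023, 'L6': 0.2971, 'd': 0.111, 'wr': -0.0001, 'ex': 0.1147, 'wx': 0.0, 'a1': 0.0001} 0.00013968752093385106
```

Elbow offset model fits to 0.1 mm. Now check all key poses for reachability.

```bash
sed -i "s/^P=.*/P=dict(L1=.5891,L2=.3914,hd=-.0229,L6=.2971,d=.111,s=1,wr=0.,ex=.1147,wx=0.,a1=0.)/" ik.py
python3 - <<'E'
from ik import *; from g import *
q=st()["q"]
def path(n,p0,R0,p1,R1,q,k=10):
    rv=Ro.from_matrix(R0.T@R1).as_rotvec();m=0;qs=[q]
    for i in range(1,k+1):
        a=i/k;q,e=ik(np.array(p0)*(1-a)+np.array(p1)*a,R0@Ro.from_rotvec(rv*a).as_matrix(),q);m=max(m,e);qs.append(q)
    qs=np.array(qs);print(n,"err",round(m,4),"end",q.round(2),"min",qs.min(0).round(2),"max",qs.max(0).round(2),"dq",np.abs(np.diff(qs,axis=0)).max(0).round(2));return q
s=st();p=s["tcp_pos"];R=Ro.from_quat(s["tool_rot"]).as_matrix()
C1=frame(azv(73.4,-30),azv(-16.6))
q=path("to clip",p,R,[.6166,.04,.225],C1,q);q=path("down",[.6166,.04,.225],C1,[.6166,.04,.117],C1,q,4)
b=np.array([.6166,.04,.117])-.12*azv(73.4,-30);q=path("back",[.6166,.04,.117],C1,b,C1,q,4)
up=b+[-.1,0,.15];D=frame([0,0,-1],azv(-16.6));q1=path("up",b,C1,up,D,q)
for ys in (-16.6,163.4):
    C2=frame(azv(-106.6,-30),azv(ys));pc=np.array([.611,.021,.125])
    o=pc-.15*azv(-106.6,-30)+[0,0,.05];D=frame([0,0,-1],azv(ys))
    if ys>0: qq=path("turn",up,frame([0,0,-1],azv(-16.6)),up,frame([0,0,-1],azv(73.4)),q1);qq=path("turn",up,frame([0,0,-1],azv(73.4)),up,D,qq)
    else: qq=q1
    qq=path("across",up,D,o+[0,0,.1],D,qq);qq=path("tilt",o+[0,0,.1],D,o,C2,qq)
    qq=path("in",o,C2,pc,C2,qq);qq=path("lift",pc,C2,pc+[0,0,.12],C2,qq)
    E=frame([0,0,-1],azv(ys+8));qq=path("rot",pc+[0,0,.12],C2,[.489,-.28,.25],E,qq);path("place",[.489,-.28,.25],E,[.489,-.28,.07],E,qq)
E
```

```text
to clip err 0.0 end [-0.56  0.69  1.67  1.02  1.38 -0.8 ] min [-0.56  0.42  1.6   0.39  1.07 -0.8 ] max [-0.04  0.69  1.69  1.02  1.38 -0.06] dq [0.06 0.04 0.02 0.09 0.05 0.1 ]
down err 0.0 end [-0.56  0.87  1.69  1.06  1.28 -0.98] min [-0.56  0.69  1.67  1.02  1.28 -0.98] max [-0.56  0.87  1.69  1.06  1.38 -0.8 ] dq [0.   0.05 0.01 0.01 0.03 0.05]
back err 0.0 end [-0.72  0.78  1.64  0.91  1.44 -0.92] min [-0.72  0.78  1.64  0.91  1.28 -0.98] max [-0.56  0.87  1.69  1.06  1.44 -0.92] dq [0.04 0.02 0.02 0.04 0.04 0.02]
up err 0.0 end [-0.35  0.23  1.63 -0.    1.28 -0.06] min [-0.72  0.23  1.63 -0.    1.23 -0.92] max [-0.35  0.78  1.68  0.91  1.44 -0.06] dq [0.06 0.08 0.02 0.11 0.05 0.1 ]
across err 0.0 end [0.05 0.49 1.17 0.   1.48 0.34] min [-0.35  0.23  1.17 -0.    1.28 -0.06] max [0.05 0.49 1.63 0.   1.48 0.34] dq [0.05 0.03 0.06 0.   0.03 0.05]
tilt err 0.0 end [ 0.36  0.93  0.94 -0.83  1.93  0.62] min [ 0.05  0.49  0.94 -0.83  1.48  0.34] max [0.36 0.93 1.17 0.   1.93 0.62] dq [0.04 0.05 0.03 0.1  0.05 0.05]
in err 0.0 end [ 0.22  0.98  1.26 -0.86  1.6   0.81] min [ 0.22  0.93  
[... 1324 characters left out ...]
]
in err 0.0 end [ 0.22  0.98  1.26 -0.86  1.6  -2.33] min [ 0.22  0.93  0.94 -0.86  1.6  -2.52] max [ 0.36  0.98  1.26 -0.82  1.93 -2.33] dq [0.02 0.01 0.04 0.01 0.04 0.02]
lift err 0.0 end [ 0.22  0.82  1.23 -0.87  1.72 -2.47] min [ 0.22  0.82  1.23 -0.87  1.6  -2.47] max [ 0.22  0.98  1.26 -0.86  1.72 -2.33] dq [0.   0.02 0.01 0.   0.01 0.02]
rot err 0.4512 end [-0.5   0.39  1.75 -0.57  0.82 -2.85] min [-0.5   0.39  1.23 -0.87  0.82 -2.85] max [ 0.22  0.82  1.75 -0.55  1.72 -2.47] dq [0.1  0.07 0.09 0.08 0.12 0.12]
place err 0.444 end [-0.59  0.67  1.9  -0.7   0.38 -2.85] min [-0.59  0.39  1.75 -0.7   0.38 -2.85] max [-0.5   0.67  1.9  -0.57  0.82 -2.85] dq [0.01 0.03 0.02 0.01 0.05 0.  ]
```

```bash
python3 -m crank '[{"grip":1,"offset":[-24,12,-5],"angular":[-0.6,6.6,1.1]},{"grip":1,"offset":[-48,24,-10],"angular":[-1.2,13.3,2.1]},{"grip":1,"offset":[-72,36,-14],"angular":[-1.8,20,3.2]},{"grip":1,"offset":[-96,48,-18],"angular":[-2.4,26.6,4.3]},{"grip":1,"offset":[-120,59,-18],"angular":[-3,33.2,5.4]},{"grip":1,"offset":[-142.5,70.3,-15.2],"angular":[-3.5,39.9,6.4]},{"grip":1,"offset":[-142.5,70.3,-15.2],"angular":[-3.5,39.9,6.4]},{"grip":1,"offset":[-142.5,70.3,-15.2],"angular":[-3.5,39.9,6.4]}]' 60; python3 - <<'E'
from g import *
show()
R=frame(azv(73.4,-30),azv(-16.6)); go([.6166,.0398,.225],R)
from station import vision
import cv2
from h import *
for n in ("top","scene"):
    s=vision.snapshot(n);np.savez(n+"3.npz",**s);cv2.imwrite(f"pics/{n}3.png",s["pixels"][:,:,::-1])
t=cv2.imread("pics/top3.png");s=cv2.imread("pics/scene3.png")
def c(im,x,y,w=100,h=75,k=4): return cv2.resize(im[y:y+h,x:x+w],None,fx=k,fy=k,interpolation=cv2.INTER_CUBIC)
cv2.imwrite("pics/crops5.png",np.hstack([c(t,230,110,100,130),c(s,210,150,100,130)]))
E
```

```text
t: 4.3
tcp_pos: [0.616, 0.0463, 0.2238]
tool_rot: [0.692, 0.519, 0.399, -0.303]
force: [-0.7, 0.1, -0.7]
finger_gap: 0.569
t 4.3 tcp [0.616  0.0463 0.2238] R cols x,y,z [[0.142, 0.478, 0.867], [0.961, -0.277, -0.005], [0.238, 0.834, -0.499]] q [-0.545  0.687  1.665  1.019  1.381 -0.794] F [-0.7   0.15 -0.69] gap 0.569
offset mm [-2.   2.3 -5.8] ang [-0.59 -0.09  0.01] dist 0.007
```

View pics/crops5.png

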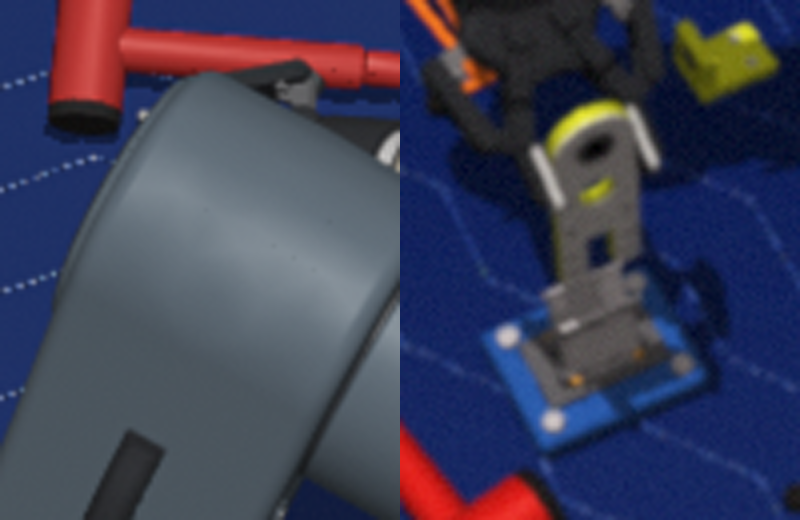

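```bash
python3 - <<'E'
from h import *
from g import *
S=cam("scene3")
s=st();R=Ro.from_quat(s["tool_rot"]).as_matrix();p=s["tcp_pos"]
bx=R@[np.cos(np.pi/6),0,-.5];bz=R@[-.5,0,-np.cos(np.pi/6)];by=np.cross(bz,bx)
feet=p+R@[-.092,0,.0305];print("feet",feet.round(4),"bx",bx.round(3))
O=feet+.075*bx
cr=lambda X:((proj(S,X)-[210,150]+.4)*4+[400,0]).round(0).tolist()
for n,l in (("bush bare",[.05,0,-.005]),("nose bare",[.075,0,-.005]),("feetL bare",[-.075,-.025,-.005]),("feetR bare",[-.075,.025,-.005]),("fork root",[-.035,0.,-.005]),("shoulderL",[.05,-.025,-.005]),("sR",[.05,.025,-.005])): print(n,cr(O+bx*l[0]+by*l[1]+bz*l[2]))
c=np.array([.611,.021,0]);n=azv(73.4);l=azv(163.4)
for a in (-1,1):
  for b in (-1,1): print("lip",a,b,cr(c+n*.0125*a+l*.025*b+[0,0,.087]))
E
```

```text
feet [0.6108 0.0292 0.1315] bx [-0.    -0.001  1.   ]
bush bare [[593.0, 147.0]]
nose bare [[592.0, 119.0]]
feetL bare [[561.0, 287.0]]
feetR bare [[637.0, 254.0]]
fork root [[598.0, 233.0]]
shoulderL [[552.0, 165.0]]
sR [[634.0, 129.0]]
lip -1 -1 [[543.0, 296.0]]
lip -1 1 [[616.0, 264.0]]
lip 1 -1 [[560.0, 327.0]]
lip 1 1 [[634.0, 295.0]]
```

```bash
python3 - <<'E'
from g import *
R=frame(azv(73.4,-30),azv(-16.6)); 
for z in (.225,.19,.165): go([.6166,.0398,z],R)
E
```

```text
offset mm [-5.1  2.6 -6. ] ang [-0.59 -0.07  0.33] dist 0.008
offset mm [-35.4   2.6  11.5] ang [-0.59 -0.07  0.33] dist 0.037
offset mm [-57.1   2.6  24. ] ang [-0.59 -0.07  0.33] dist 0.062
```

```bash
python3 -m crank '[{"grip":1,"offset":[-5,2.6,-6],"angular":[-0.5,0,0.2]},{"grip":1,"offset":[-5,2.6,-6],"angular":[-0.5,0,0.2]},{"grip":1,"offset":[-20,2.6,2.6],"angular":[-0.5,0,0.2]},{"grip":1,"offset":[-35,2.6,11.3],"angular":[-0.5,0,0.2]},{"grip":1,"offset":[-35,2.6,11.3],"angular":[-0.5,0,0.2]},{"grip":1,"offset":[-35,2.6,11.3],"angular":[-0.5,0,0.2]}]' 90; python3 - <<'E'
from g import *
show()
R=frame(azv(73.4,-30),azv(-16.6)); 
for z in (.19,.165,.14,.117): go([.6166,.0398,z],R)
from station import vision
from h import *
n="scene"
s=vision.snapshot(n);np.savez(n+"4.npz",**s)
im=s["pixels"][150:255,210:310,::-1]
cv2.imwrite("pics/crop6.png",cv2.resize(im,None,fx=5.5,fy=5.5,interpolation=cv2.INTER_CUBIC))
E
```

```text
t: 5.0
tcp_pos: [0.617, 0.039, 0.1906]
tool_rot: [0.693, 0.518, 0.402, -0.299]
force: [-0.2, -0.6, -2.5]
finger_gap: 0.562
t 5.0 tcp [0.617  0.039  0.1906] R cols x,y,z [[0.141, 0.478, 0.867], [0.959, -0.285, 0.002], [0.248, 0.831, -0.498]] q [-0.557  0.742  1.676  1.031  1.347 -0.859] F [-0.16 -0.6  -2.47] gap 0.562
offset mm [-0.2 -0.6  0.8] ang [ 0.   -0.15  0.1 ] dist 0.001
offset mm [-21.8  -0.7  13.3] ang [ 0.   -0.15  0.1 ] dist 0.026
offset mm [-43.5  -0.7  25.7] ang [ 0.   -0.15  0.1 ] dist 0.051
offset mm [-63.5  -0.8  37.2] ang [ 0.   -0.15  0.1 ] dist 0.074
```

View pics/crop6.png

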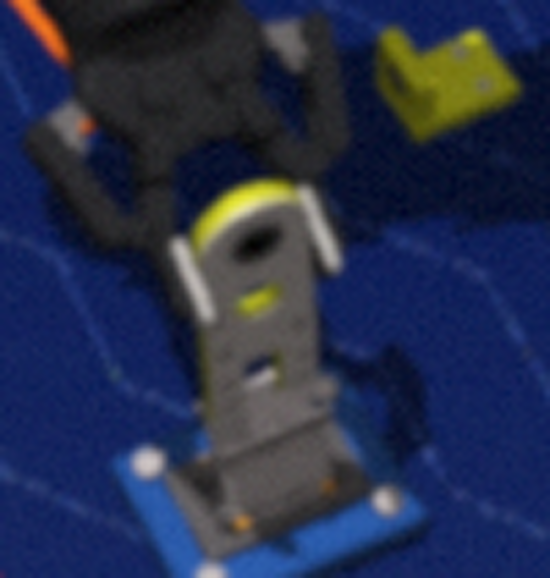

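The bracket stands upright, with its feet inside the near lip (px ~270,430). I'll descend in stages and watch the force.

```bash
python3 -m crank '[{"grip":1,"offset":[-8,-0.4,4.8],"angular":[0,0,0]},{"grip":1,"offset":[-15,-0.6,9],"angular":[0,0,0]},{"grip":1,"offset":[-22,-0.6,13.3],"angular":[0,0,0]},{"grip":1,"offset":[-22,-0.6,13.3],"angular":[0,0,0]}]' 90;python3 - <<'E'
from g import *
show()
R=frame(azv(73.4,-30),azv(-16.6)); 
for z in (.165,.14,.117): go([.6166,.0398,z],R)
E
```

```text
t: 5.45
tcp_pos: [0.6164, 0.0395, 0.1636]
tool_rot: [0.694, 0.517, 0.402, -0.3]
force: [-0.4, 0.7, -2.5]
finger_gap: 0.565
t 5.45 tcp [0.6164 0.0395 0.1636] R cols x,y,z [[0.142, 0.477, 0.867], [0.958, -0.285, 0.0], [0.247, 0.831, -0.498]] q [-0.557  0.787  1.684  1.042  1.32  -0.904] F [-0.43  0.69 -2.47] gap 0.565
offset mm [ 1.3  0.1 -0.4] ang [-0.02 -0.14  0.02] dist 0.001
offset mm [-20.4   0.1  12. ] ang [-0.02 -0.14  0.02] dist 0.024
offset mm [-40.3   0.1  23.5] ang [-0.02 -0.14  0.02] dist 0.047
```

```bash
python3 -m crank '[{"grip":1,"offset":[-7,0,4.1],"angular":[0,0,0]},{"grip":1,"offset":[-14,0,8.2],"angular":[0,0,0]},{"grip":1,"offset":[-20,0,12],"angular":[0,0,0]},{"grip":1,"offset":[-20,0,12],"angular":[0,0,0]}]' 90;python3 - <<'E'
from g import *
show()
R=frame(azv(73.4,-30),azv(-16.6)); 
for z in (.125,.117): go([.6166,.0398,z],R)
E
```

```text
t: 5.85
tcp_pos: [0.6174, 0.0393, 0.1408]
tool_rot: [0.694, 0.518, 0.402, -0.298]
force: [3.0, -0.1, -1.6]
finger_gap: 0.566
t 5.85 tcp [0.6174 0.0393 0.1408] R cols x,y,z [[0.141, 0.479, 0.867], [0.958, -0.286, 0.003], [0.249, 0.83, -0.499]] q [-0.556  0.826  1.686  1.053  1.297 -0.943] F [ 2.97 -0.12 -1.57] gap 0.566
offset mm [-13.6  -1.    8.1] ang [ 0.11 -0.08  0.12] dist 0.016
offset mm [-20.5  -1.   12.1] ang [ 0.11 -0.08  0.12] dist 0.024
```

```bash
python3 -m crank '[{"grip":1,"offset":[-5,-0.3,3],"angular":[0,0,0]},{"grip":1,"offset":[-10,-0.5,6],"angular":[0,0,0]},{"grip":1,"offset":[-13.5,-0.5,8],"angular":[0,0,0]},{"grip":1,"offset":[-13.5,-0.5,8],"angular":[0,0,0]}]' 90;python3 - <<'E'
from g import *
show()
R=frame(azv(73.4,-30),azv(-16.6)); 
for z in (.117,.112): go([.6166,.0398,z],R)
from station import vision
from h import *
n="scene"
s=vision.snapshot(n);np.savez(n+"5.npz",**s)
im=s["pixels"][150:255,210:310,::-1]
cv2.imwrite("pics/crop7.png",cv2.resize(im,None,fx=5.5,fy=5.5,interpolation=cv2.INTER_CUBIC))
E
```

```text
t: 6.25
tcp_pos: [0.6164, 0.0399, 0.1247]
tool_rot: [0.694, 0.518, 0.401, -0.298]
force: [0.5, 1.9, -0.5]
finger_gap: 0.567
t 6.25 tcp [0.6164 0.0399 0.1247] R cols x,y,z [[0.141, 0.479, 0.866], [0.958, -0.285, 0.002], [0.248, 0.83, -0.5]] q [-0.556  0.854  1.688  1.059  1.283 -0.968] F [ 0.46  1.9  -0.5 ] gap 0.567
offset mm [-6.7  0.2  3.8] ang [ 0.02 -0.03  0.09] dist 0.008
offset mm [-11.    0.2   6.3] ang [ 0.02 -0.03  0.09] dist 0.013
```

View pics/crop7.png

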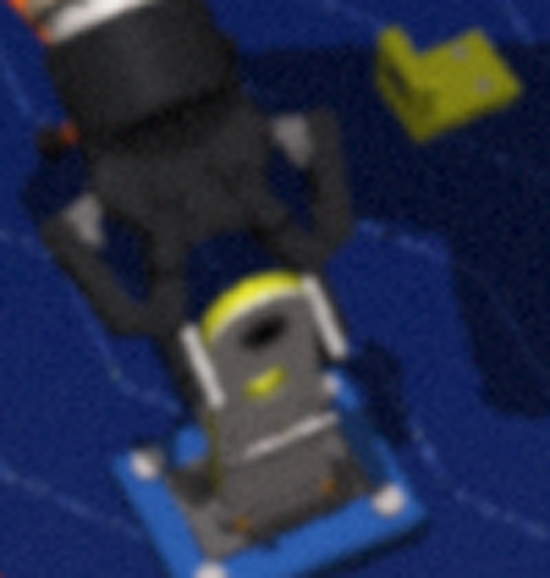

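```bash
python3 -m crank '[{"grip":1,"offset":[-3,0.1,1.7],"angular":[0,0,0]},{"grip":1,"offset":[-6,0.2,3.4],"angular":[0,0,0]},{"grip":1,"offset":[-6,0.2,3.4],"angular":[0,0,0]},{"grip":1,"offset":[-6,0.2,3.4],"angular":[0,0,0]}]' 90;python3 - <<'E'
from g import *
show()
R=frame(azv(73.4,-30),azv(-16.6)); 
for z in (.117,.112): go([.6166,.0398,z],R)
E
```

```text
t: 6.7
tcp_pos: [0.6167, 0.0398, 0.1184]
tool_rot: [0.694, 0.518, 0.402, -0.298]
force: [0.4, 0.3, -1.3]
finger_gap: 0.568
t 6.7 tcp [0.6167 0.0398 0.1184] R cols x,y,z [[0.141, 0.479, 0.866], [0.958, -0.285, 0.002], [0.248, 0.83, -0.499]] q [-0.556  0.865  1.687  1.062  1.278 -0.979] F [ 0.42  0.33 -1.28] gap 0.568
offset mm [-1.3 -0.1  0.7] ang [ 0.03 -0.05  0.13] dist 0.001
offset mm [-5.6 -0.1  3.2] ang [ 0.03 -0.05  0.13] dist 0.006
```

```bash
python3 -m crank '[{"grip":1,"offset":[-2.6,0,1.5],"angular":[0,0,0]},{"grip":1,"offset":[-2.6,0,1.5],"angular":[0,0,0]},{"grip":1,"offset":[-2.6,0,1.5],"angular":[0,0,0]}]' 90;python3 - <<'E'
from g import *
show()
from station import vision
from h import *
n="scene"
s=vision.snapshot(n);np.savez(n+"6.npz",**s)
im=s["pixels"][150:255,210:310,::-1]
cv2.imwrite("pics/crop8.png",cv2.resize(im,None,fx=5.5,fy=5.5,interpolation=cv2.INTER_CUBIC))
S=cam("scene6");s=st();R=Ro.from_quat(s["tool_rot"]).as_matrix();p=s["tcp_pos"]
bx=R@[np.cos(np.pi/6),0,-.5];bz=R@[-.5,0,-np.cos(np.pi/6)];by=np.cross(bz,bx)
feet=p+R@[-.092,0,.0305];print("feet",feet.round(4),"bx",bx.round(3))
cr=lambda X:((proj(S,X)-[210,150]+.4)*5.5).round(0).tolist()
O=feet+.075*bx
for base,n in ((O,"est"),(np.array([.611,.021,.097]),"home")):
  for l in ([.05,0,-.005],[.075,0,-.005]): print(n,cr(base+bx*l[0]+by*l[1]+bz*l[2]))
E
```

```text
t: 7.0
tcp_pos: [0.6169, 0.0401, 0.1176]
tool_rot: [0.693, 0.518, 0.403, -0.299]
force: [-0.6, -1.2, 6.3]
finger_gap: 0.569
t 7.0 tcp [0.6169 0.0401 0.1176] R cols x,y,z [[0.139, 0.476, 0.869], [0.959, -0.285, 0.003], [0.249, 0.832, -0.496]] q [-0.556  0.868  1.687  1.065  1.28  -0.983] F [-0.63 -1.22  6.27] gap 0.569
feet [0.6117 0.0217 0.0226] bx [-0.004 -0.004  1.   ]
est [[260.0, 341.0]]
est [[258.0, 308.0]]
home [[260.0, 340.0]]
home [[258.0, 307.0]]
```

View pics/crop8.png

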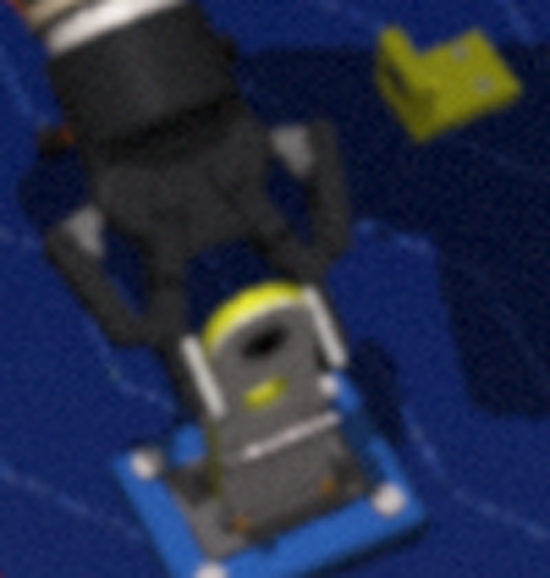

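```bash
python3 -m crank '[{"grip":1,"offset":[-2.2,0,1.2],"angular":[0,0,0]},{"grip":1,"offset":[-2.2,0,1.2],"angular":[0,0,0]},{"grip":1,"offset":[-2.2,0,1.2],"angular":[0,0,0]}]' 90;python3 -c "
from g import *
show()"
```

```text
t: 7.35
tcp_pos: [0.6169, 0.0405, 0.1176]
tool_rot: [0.691, 0.517, 0.405, -0.3]
force: [-3.8, -1.6, 15.2]
finger_gap: 0.565
t 7.35 tcp [0.6169 0.0405 0.1176] R cols x,y,z [[0.137, 0.472, 0.871], [0.959, -0.284, 0.004], [0.249, 0.835, -0.491]] q [-0.557  0.871  1.687  1.068  1.283 -0.987] F [-3.84 -1.55 15.2 ] gap 0.565
```

```bash
python3 -m crank '[{"grip":1,"offset":[2.4,0,-1.4],"angular":[0,0,0]},{"grip":0,"offset":[2.4,0,-1.4],"angular":[0,0,0]},{"grip":0,"offset":[2.4,0,-1.4],"angular":[0,0,0]},{"grip":0,"offset":[2.4,0,-1.4],"angular":[0,0,0]},{"grip":0,"offset":[2.4,0,-1.4],"angular":[0,0,0]},{"grip":0,"offset":[2.4,0,-1.4],"angular":[0,0,0]}]' 60;python3 -c "
from g import *
show()"
```

```text
t: 7.95
tcp_pos: [0.6168, 0.0398, 0.1159]
tool_rot: [0.694, 0.518, 0.402, -0.299]
force: [-0.2, 0.4, 0.0]
finger_gap: 0.997
t 7.95 tcp [0.6168 0.0398 0.1159] R cols x,y,z [[0.14, 0.478, 0.867], [0.958, -0.285, 0.002], [0.248, 0.831, -0.498]] q [-0.556  0.87   1.687  1.064  1.276 -0.983] F [-0.24  0.36  0.03] gap 0.997
```

```bash
python3 -m crank '[{"grip":0,"offset":[0,0,-10],"angular":[0,0,0]},{"grip":0,"offset":[0,0,-30],"angular":[0,0,0]},{"grip":0,"offset":[0,0,-60],"angular":[0,0,0]},{"grip":0,"offset":[0,0,-95],"angular":[0,0,0]},{"grip":0,"offset":[0,0,-130],"angular":[0,0,0]},{"grip":0,"offset":[0,0,-160],"angular":[0,0,0]},{"grip":0,"offset":[0,0,-160],"angular":[0,0,0]}]' 60;python3 - <<'E'
from g import *
show()
from station import vision
from h import *
for n in ("top","scene"):
    s=vision.snapshot(n);np.savez(n+"7.npz",**s);cv2.imwrite(f"pics/{n}7.png",s["pixels"][:,:,::-1])
t=cv2.imread("pics/top7.png");s=cv2.imread("pics/scene7.png")
def c(im,x,y,w=100,h=75,k=4): return cv2.resize(im[y:y+h,x:x+w],None,fx=k,fy=k,interpolation=cv2.INTER_CUBIC)
cv2.imwrite("pics/crops9.png",np.hstack([c(t,230,110,100,130),c(s,210,150,100,130)]))
E
```

```text
t: 8.65
tcp_pos: [0.5779, -0.099, 0.1983]
tool_rot: [0.695, 0.518, 0.403, -0.294]
force: [0.1, 0.1, -0.1]
finger_gap: 1.0
t 8.65 tcp [ 0.5779 -0.099   0.1983] R cols x,y,z [[0.138, 0.482, 0.865], [0.957, -0.291, 0.009], [0.256, 0.826, -0.502]] q [-0.784  0.75   1.603  0.875  1.503 -0.901] F [ 0.14  0.11 -0.07] gap 1.0
```

View pics/crops9.png

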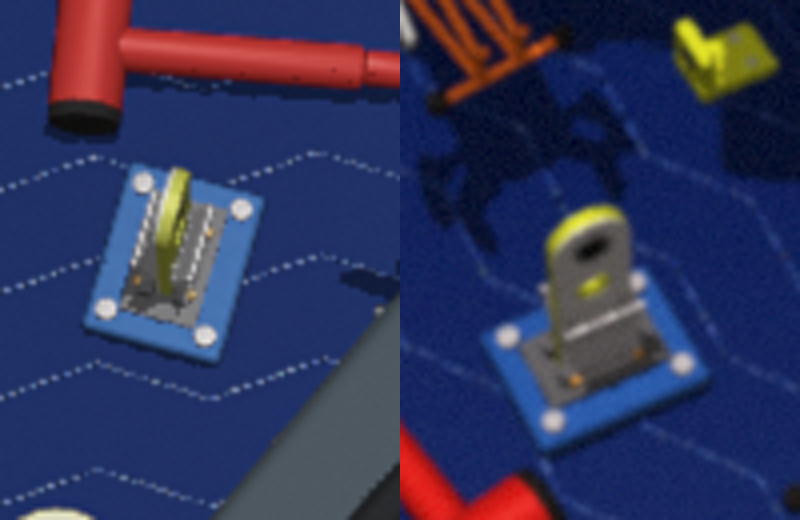

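```bash
python3 - <<'E'
from h import *
from g import *
S=cam("scene7");T=cam("top7")
hsv=cv2.cvtColor(S[3],cv2.COLOR_RGB2HSV)
print(blobs((hsv[...,2]<55)&(hsv[...,1]<150),6,(245,200,272,225)))
n=azv(73.4);c=np.array([.611,.021,.147])
X=plane(S,[(257.85,211.1)],c+n*.005,n)[0];print("bush",X.round(4),"along slot",((X-c)@azv(163.4)).round(4),"z exp .147")
# shoulders width: grey edges at the bare face, crop coords row ~265
for z in (.14,):
  print(((proj(S,[c+n*.005+azv(163.4)*a for a in (-.025,.025)])-[210,150]+.4)*4+[400,0]).round(0).tolist())
E
```

```text
[(30, [257.7, 211.9], [254, 209, 8, 6])]
bush [0.61   0.0265 0.1471] along slot 0.0026 z exp .147
[[550.0, 264.0], [627.0, 231.0]]
```

```bash
python3 - <<'E'
from g import *
D=frame([0,0,-1],azv(-16.6));C2=frame(azv(-106.6,-30),azv(-16.6))
go([.565,-.07,.33],D)
import types
s2=dict(tcp_pos=np.array([.565,-.07,.33]),tool_rot=Ro.from_matrix(D).as_quat());go([.648,.1455,.35],D,s2)
pc=np.array([.611,.021,.125]);o=pc-.14*azv(-106.6,-30);print(o,pc+.021*azv(-106.6,-30))
s3=dict(tcp_pos=np.array([.648,.1455,.35]),tool_rot=s2["tool_rot"]);go(o,C2,s3)
E
```

```text
offset mm [125.7 -18.  -48.9] ang [ 2.600e-01 -6.005e+01  2.000e-02] dist 0.136
offset mm [230.2  18.  -20. ] ang [0. 0. 0.] dist 0.232
[0.64563787 0.13719044 0.195     ] [0.60580432 0.00357143 0.1145    ]
offset mm [-8.60e+00  1.00e-01  1.55e+02] ang [ -0. -60.   0.] dist 0.155
```

```bash
python3 -m crank '[{"grip":0,"offset":[16,-2,-6],"angular":[0,-7.5,0]},{"grip":0,"offset":[32,-5,-12],"angular":[0,-15,0]},{"grip":0,"offset":[48,-7,-18],"angular":[0,-22.5,0]},{"grip":0,"offset":[64,-9,-24],"angular":[0,-30,0]},{"grip":0,"offset":[80,-11,-30],"angular":[0,-37.5,0]},{"grip":0,"offset":[95,-13,-36],"angular":[0,-45,0]},{"grip":0,"offset":[110,-16,-43],"angular":[0,-52.5,0]},{"grip":0,"offset":[126,-18,-49],"angular":[0,-60,0]},{"grip":0,"offset":[126,-18,-49],"angular":[0,-60,0]},{"grip":0,"offset":[126,-18,-49],"angular":[0,-60,0]}]' 60;python3 - <<'E'
from g import *
show();D=frame([0,0,-1],azv(-16.6));go([.648,.1455,.35],D)
E
```

```text
t: 9.75
tcp_pos: [0.5646, -0.0666, 0.3289]
tool_rot: [0.801, 0.599, 0.001, -0.001]
force: [-0.7, 0.4, -0.9]
finger_gap: 0.999
t 9.75 tcp [ 0.5646 -0.0666  0.3289] R cols x,y,z [[0.282, 0.959, 0.003], [0.959, -0.282, 0.001], [0.002, 0.003, -1.0]] q [-0.316  0.351  1.451  0.003  1.339 -0.03 ] F [-0.66  0.41 -0.94] gap 0.999
offset mm [227.1  20.2 -20.4] ang [ 0.04 -0.17  0.22] dist 0.229
```

```bash
python3 -m crank '[{"grip":0,"offset":[45,4,-10],"angular":[0,0,0]},{"grip":0,"offset":[91,8,-20],"angular":[0,0,0]},{"grip":0,"offset":[136,12,-20],"angular":[0,0,0]},{"grip":0,"offset":[182,16,-20],"angular":[0,0,0]},{"grip":0,"offset":[227,20,-20],"angular":[0,0,0]},{"grip":0,"offset":[227,20,-20],"angular":[0,0,0]},{"grip":0,"offset":[226,20,-2],"angular":[0,-7.5,0]},{"grip":0,"offset":[225,20,16],"angular":[0,-15,0]},{"grip":0,"offset":[224,20,34],"angular":[0,-22.5,0]},{"grip":0,"offset":[223,20,52],"angular":[0,-30,0]}]' 60;python3 - <<'E'
from g import *
show();C2=frame(azv(-106.6,-30),azv(-16.6));go([.6456,.1372,.195],C2)
E
```

```text
t: 10.75
tcp_pos: [0.6478, 0.1373, 0.2763]
tool_rot: [0.775, 0.576, -0.209, 0.156]
force: [0.6, 0.1, -0.3]
finger_gap: 1.005
t 10.75 tcp [0.6478 0.1373 0.2763] R cols x,y,z [[0.248, 0.828, -0.503], [0.958, -0.287, -0.0], [-0.145, -0.482, -0.864]] q [ 0.236  0.697  1.082 -0.451  1.641  0.559] F [ 0.57  0.14 -0.34] gap 1.005
offset mm [40.3 -2.  70.6] ang [ -0.08 -29.77  -0.06] dist 0.081
```

```bash
python3 -m crank '[{"grip":0,"offset":[10,0,18],"angular":[0,-7.5,0]},{"grip":0,"offset":[20,-1,36],"angular":[0,-15,0]},{"grip":0,"offset":[30,-1,54],"angular":[0,-22.5,0]},{"grip":0,"offset":[40,-2,70],"angular":[0,-30,0]},{"grip":0,"offset":[40,-2,70],"angular":[0,-30,0]},{"grip":0,"offset":[40,-2,70],"angular":[0,-30,0]}]' 60;python3 - <<'E'
from g import *
show();C2=frame(azv(-106.6,-30),azv(-16.6));go([.6058,.0036,.1145],C2)
from station import vision
from h import *
for n in ("top","scene"):
    s=vision.snapshot(n);np.savez(n+"8.npz",**s);cv2.imwrite(f"pics/{n}8.png",s["pixels"][:,:,::-1])
t=cv2.imread("pics/top8.png");s=cv2.imread("pics/scene8.png")
def c(im,x,y,w=100,h=75,k=4): return cv2.resize(im[y:y+h,x:x+w],None,fx=k,fy=k,interpolation=cv2.INTER_CUBIC)
cv2.imwrite("pics/crops10.png",np.hstack([c(t,220,110,100,130),c(s,230,150,100,130)]))
E
```

```text
t: 11.35
tcp_pos: [0.6456, 0.1381, 0.1947]
tool_rot: [0.694, 0.518, -0.402, 0.297]
force: [1.3, -0.1, 1.5]
finger_gap: 1.001
t 11.35 tcp [0.6456 0.1381 0.1947] R cols x,y,z [[0.141, 0.48, -0.866], [0.958, -0.287, -0.003], [-0.25, -0.829, -0.5]] q [ 0.354  0.986  0.978 -0.807  1.865  0.688] F [ 1.31 -0.09  1.48] gap 1.001
offset mm [ -0.7   0.8 161.6] ang [-0.16  0.02  0.13] dist 0.162
```

View pics/crops10.png

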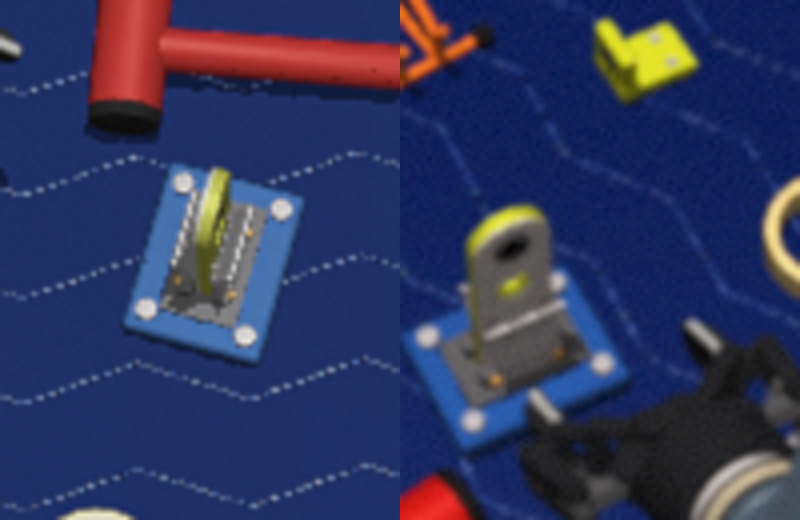

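```bash
python3 -m crank '[{"grip":0,"offset":[-0.5,0.5,35],"angular":[0,0,0]},{"grip":0,"offset":[-0.6,0.7,70],"angular":[0,0,0]},{"grip":0,"offset":[-0.7,0.8,100],"angular":[0,0,0]},{"grip":0,"offset":[-0.7,0.8,125],"angular":[0,0,0]},{"grip":0,"offset":[-0.7,0.8,145],"angular":[0,0,0]},{"grip":0,"offset":[-0.7,0.8,161],"angular":[0,0,0]},{"grip":0,"offset":[-0.7,0.8,161],"angular":[0,0,0]},{"grip":0,"offset":[-0.7,0.8,161],"angular":[0,0,0]}]' 60;python3 - <<'E'
from g import *
show();C2=frame(azv(-106.6,-30),azv(-16.6));go([.6058,.0036,.1145],C2)
from station import vision
from h import *
for n in ("top","scene"):
    s=vision.snapshot(n);np.savez(n+"9.npz",**s);cv2.imwrite(f"pics/{n}9.png",s["pixels"][:,:,::-1])
t=cv2.imread("pics/top9.png");s=cv2.imread("pics/scene9.png")
def c(im,x,y,w=100,h=75,k=4): return cv2.resize(im[y:y+h,x:x+w],None,fx=k,fy=k,interpolation=cv2.INTER_CUBIC)
cv2.imwrite("pics/crops11.png",np.hstack([c(t,220,110,100,130),c(s,230,150,100,130)]))
E
```

```text
t: 12.25
tcp_pos: [0.6086, 0.0057, 0.1195]
tool_rot: [0.696, 0.517, -0.398, 0.3]
force: [-0.2, -0.2, 0.3]
finger_gap: 1.0
t 12.25 tcp [0.6086 0.0057 0.1195] R cols x,y,z [[0.149, 0.481, -0.864], [0.958, -0.286, 0.006], [-0.244, -0.829, -0.503]] q [ 0.2    0.973  1.282 -0.869  1.566  0.824] F [-0.15 -0.19  0.27] gap 1.0
offset mm [ 2.9 -2.1  4.9] ang [ 0.15 -0.23 -0.32] dist 0.006
```

View pics/crops11.png

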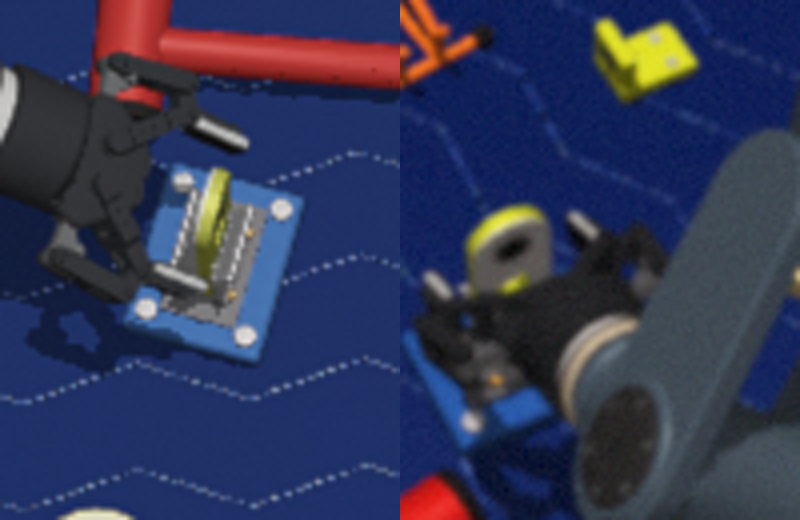

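```bash
python3 - <<'E'
from g import *
show();C2=frame(azv(-106.6,-30),azv(-16.6));go([.6058,.0036,.1145],C2)
E
```

```text
t 12.35 tcp [0.6087 0.0066 0.1187] R cols x,y,z [[0.148, 0.481, -0.864], [0.959, -0.285, 0.006], [-0.243, -0.829, -0.503]] q [ 0.202  0.975  1.281 -0.869  1.566  0.824] F [ 0.8   0.13 -0.15] gap 0.998
offset mm [ 1.8 -1.9  5.4] ang [ 0.22 -0.21 -0.25] dist 0.006
```

```bash
python3 -m crank '[{"grip":0,"offset":[1.8,-1.9,5],"angular":[0,0,0]},{"grip":0,"offset":[1.8,-1.9,5],"angular":[0,0,0]},{"grip":1,"offset":[1.8,-1.9,5],"angular":[0,0,0]},{"grip":1,"offset":[1.8,-1.9,5],"angular":[0,0,0]},{"grip":1,"offset":[1.8,-1.9,5],"angular":[0,0,0]},{"grip":1,"offset":[1.8,-1.9,5],"angular":[0,0,0]},{"grip":1,"offset":[1.8,-1.9,5],"angular":[0,0,0]},{"grip":1,"offset":[1.8,-1.9,5],"angular":[0,0,0]}]' 90;python3 -c "
from g import *
show()"
```

```text
t: 13.15
tcp_pos: [0.605, 0.0032, 0.1134]
tool_rot: [0.695, 0.518, -0.399, 0.299]
force: [0.5, 0.4, 0.5]
finger_gap: 0.571
t 13.15 tcp [0.605  0.0032 0.1134] R cols x,y,z [[0.145, 0.48, -0.865], [0.959, -0.285, 0.003], [-0.245, -0.83, -0.502]] q [ 0.198  0.979  1.293 -0.871  1.555  0.832] F [0.55 0.4  0.51] gap 0.571
```

```bash
python3 -m crank '[{"grip":1,"offset":[-7,0,-4],"angular":[0,0,0]},{"grip":1,"offset":[-15,0,-8.7],"angular":[0,0,0]},{"grip":1,"offset":[-26,0,-15],"angular":[0,0,0]},{"grip":1,"offset":[-40,0.1,-23],"angular":[0,0,0]},{"grip":1,"offset":[-56,0.2,-32.5],"angular":[0,0,0]},{"grip":1,"offset":[-76,0.2,-44],"angular":[0,0,0]},{"grip":1,"offset":[-100,0.3,-58],"angular":[0,0,0]},{"grip":1,"offset":[-121,0.3,-70],"angular":[0,0,0]},{"grip":1,"offset":[-121,0.3,-70],"angular":[0,0,0]}]' 90;python3 - <<'E'
from g import *
show()
from station import vision
from h import *
for n in ("top","scene"):
    s=vision.snapshot(n);np.savez(n+"10.npz",**s);cv2.imwrite(f"pics/{n}10.png",s["pixels"][:,:,::-1])
t=cv2.imread("pics/top10.png");s=cv2.imread("pics/scene10.png")
def c(im,x,y,w=100,h=75,k=4): return cv2.resize(im[y:y+h,x:x+w],None,fx=k,fy=k,interpolation=cv2.INTER_CUBIC)
cv2.imwrite("pics/crops12.png",np.hstack([c(t,220,90,100,130),c(s,230,130,100,130)]))
E
```

```text
t: 14.05
tcp_pos: [0.6062, 0.0028, 0.2598]
tool_rot: [0.697, 0.515, -0.396, 0.302]
force: [-0.1, -0.1, -1.5]
finger_gap: 0.566
t 14.05 tcp [0.6062 0.0028 0.2598] R cols x,y,z [[0.155, 0.479, -0.864], [0.958, -0.286, 0.013], [-0.241, -0.83, -0.503]] q [ 0.198  0.788  1.256 -0.883  1.698  0.665] F [-0.08 -0.09 -1.48] gap 0.566
```

View pics/crops12.png

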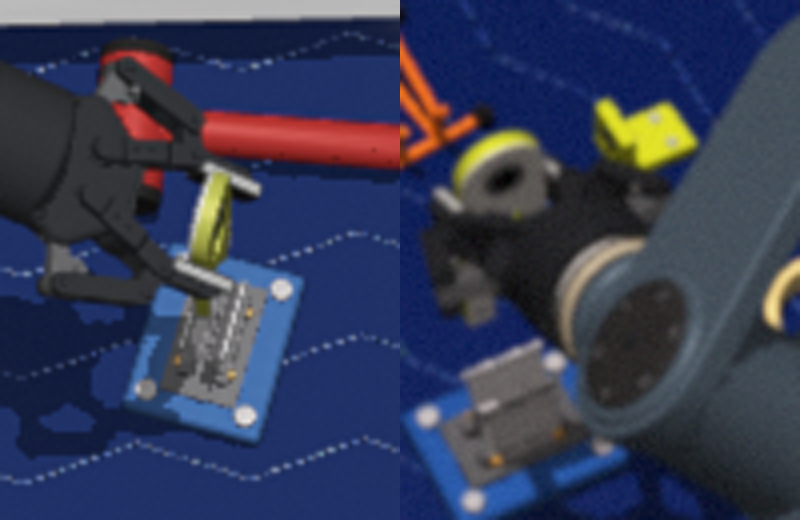

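```bash
python3 - <<'E'
from h import *
from g import *
T=cam("top0");S=cam("scene0")
tp=lambda x,y:((x-400)/4+335-.4,y/4+180-.4); sp=lambda x,y:((x-400)/4+175-.4,(y-300)/4+110-.4)
u=azv(-98.65);seat=np.array([.4887,-.2613,.0768]);org=seat+.0025*u;org[2]=0;w=azv(-8.65)
for n,a,b in (("up+x",tp(692,118),sp(524,352)),("up-x",tp(690,168),sp(565,338)),("hook+x",tp(488,105),sp(620,514)),("hook-x",tp(483,155),sp(657,492))):
    X,e=tri(T,a,S,b);d=X-org;print(n,X.round(4),"gap",round(e,4),"stand x",(d@u).round(4),"y",(d@w).round(4))
E
```

```text
up+x [ 0.4973 -0.3107  0.0976] gap 0.0016 stand x 0.0451 y 0.016
up-x [ 0.466  -0.3077  0.0912] gap 0.0048 stand x 0.0468 y -0.0155
hook+x [ 0.5177 -0.1929  0.0445] gap 0.0015 stand x -0.0745 y 0.0184
hook-x [ 0.4859 -0.1892  0.0438] gap 0.0008 stand x -0.0733 y -0.0136
```

```bash
python3 - <<'E'
from g import *; from ik import *
u=azv(-98.65);E=frame([0,0,-1],azv(-8.65));t=np.array([.4852,-.2845,.0689])+.004*(u*.866+[0,0,.5]);print(t)
a=t+[0,0,.15];go(a,E)
s=st();R0=Ro.from_quat(s["tool_rot"]);p0=s["tcp_pos"];rv=(R0.inv()*Ro.from_matrix(E)).as_rotvec();q=s["q"];q0=q
for i in range(1,11):
    k=i/10;q,e=ik(p0*(1-k)+a*k,(R0*Ro.from_rotvec(rv*k)).as_matrix(),q);print(q.round(2),round(e,4))
E
```

```text
[ 0.48467902 -0.2879246   0.0709    ]
offset mm [-128.2  -32.   287.6] ang [-3.89 59.76 -7.36] dist 0.316
[ 0.14  0.73  1.34 -0.83  1.58  0.64] 0.0
[ 0.07  0.66  1.42 -0.78  1.46  0.59] 0.0
[-0.01  0.61  1.48 -0.72  1.35  0.51] 0.0
[-0.09  0.55  1.54 -0.66  1.25  0.42] 0.0
[-0.19  0.51  1.58 -0.58  1.16  0.29] 0.0
[-0.29  0.47  1.61 -0.48  1.08  0.14] 0.0
[-0.4   0.45  1.63 -0.36  1.04 -0.03] 0.0
[-0.52  0.44  1.63 -0.24  1.02 -0.22] 0.0
[-0.63  0.44  1.62 -0.11  1.04 -0.41] 0.0
[-0.73  0.46  1.6   0.    1.08 -0.58] 0.0
```

```bash
python3 -m crank '[{"grip":1,"offset":[-14,-3.5,32],"angular":[-0.4,6.6,-0.8]},{"grip":1,"offset":[-28,-7,64],"angular":[-0.9,13.3,-1.6]},{"grip":1,"offset":[-43,-10.6,96],"angular":[-1.3,19.9,-2.5]},{"grip":1,"offset":[-57,-14.2,128],"angular":[-1.7,26.6,-3.3]},{"grip":1,"offset":[-71,-17.8,160],"angular":[-2.2,33.2,-4.1]},{"grip":1,"offset":[-85,-21.3,192],"angular":[-2.6,39.8,-4.9]},{"grip":1,"offset":[-100,-25,224],"angular":[-3,46.5,-5.7]},{"grip":1,"offset":[-114,-28.5,256],"angular":[-3.5,53.1,-6.5]},{"grip":1,"offset":[-128,-32,288],"angular":[-3.9,59.8,-7.4]},{"grip":1,"offset":[-128,-32,288],"angular":[-3.9,59.8,-7.4]}]' 90;python3 - <<'E'
from g import *
show()
u=azv(-98.65);E=frame([0,0,-1],azv(-8.65));t=np.array([.4847,-.2879,.0709]);go(t+[0,0,.15],E)
from station import vision
from h import *
for n in ("top","scene"):
    s=vision.snapshot(n);np.savez(n+"11.npz",**s);cv2.imwrite(f"pics/{n}11.png",s["pixels"][:,:,::-1])
go(t+[0,0,.05],E);show()
t=cv2.imread("pics/top11.png");s=cv2.imread("pics/scene11.png")
def c(im,x,y,w=100,h=75,k=4): return cv2.resize(im[y:y+h,x:x+w],None,fx=k,fy=k,interpolation=cv2.INTER_CUBIC)
cv2.imwrite("pics/crops13.png",np.hstack([c(t,335,160,100,130),c(s,170,50,100,130)]))
E
```

```text
t: 15.15
tcp_pos: [0.4809, -0.2969, 0.218]
tool_rot: [0.762, 0.648, -0.002, -0.001]
force: [1.0, 0.3, -1.4]
finger_gap: 0.572
t 15.15 tcp [ 0.4809 -0.2969  0.218 ] R cols x,y,z [[0.16, 0.987, -0.001], [0.987, -0.161, -0.005], [-0.005, -0.001, -1.0]] q [-0.749  0.465  1.596 -0.004  1.084 -0.586] F [ 1.05  0.25 -1.4 ] gap 0.572
offset mm [ 9.5  2.3 -2.9] ang [-0.27  0.08 -0.59] dist 0.01
offset mm [ 2.2  2.6 96.8] ang [-0.39 -0.09 -0.24] dist 0.097
t 15.25 tcp [ 0.4824 -0.2899  0.2177] R cols x,y,z [[0.155, 0.988, 0.002], [0.988, -0.155, -0.007], [-0.007, 0.003, -1.0]] q [-0.738  0.463  1.6   -0.003  1.085 -0.582] F [ 0.91  0.33 -2.65] gap 0.567
```

View pics/crops13.png

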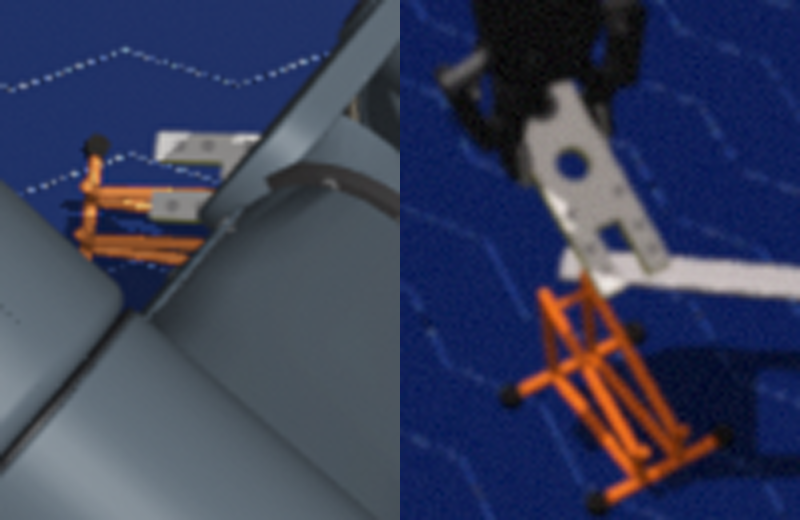

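```bash
python3 - <<'E'
from h import *
from g import *
s=st();T=cam("top11");S=cam("scene11");R=Ro.from_quat(s["tool_rot"]).as_matrix();p=s["tcp_pos"]
bx=R@[-.866,0,-.5];f=p+R@[.0885,0,.0296];by=R@[0,1,0];nz=np.cross(bx,by);nz*=np.sign(nz[2])
print("feet",f.round(4),"bx",bx.round(3))
for n,l in (("+x out",.025),("-x out",-.025),("+x in",.009),("-x in",-.009)):
    X=f+by*l+nz*.005;print(n,"top",((proj(T,X)-[335,160]+.4)*4).round(0).tolist(),"scene",((proj(S,X)-[170,50]+.4)*4+[400,0]).round(0).tolist())
A,e=tri(T,(157/4+335-.4,131/4+160-.4),S,(205/4+170-.4,295/4+50-.4));print("tri +x out",A.round(4),e,(f+by*.025+nz*.005).round(4))
E
```

```text
feet [ 0.4959 -0.2024  0.1883] bx [-0.131 -0.857  0.499]
+x out top [[142.0, 133.0]] scene [[606.0, 301.0]]
-x out top [[133.0, 218.0]] scene [[673.0, 267.0]]
+x in top [[139.0, 160.0]] scene [[628.0, 290.0]]
-x in top [[136.0, 191.0]] scene [[652.0, 277.0]]
tri +x out [ 0.5202 -0.2098  0.1934] 0.005712140960328806 [ 0.521  -0.2038  0.1924]
```

```bash
python3 -m crank '[{"grip":1,"offset":[1,1.3,30],"angular":[0,0,-0.2]},{"grip":1,"offset":[2,2.6,60],"angular":[-0.2,0,-0.2]},{"grip":1,"offset":[2.2,2.6,85],"angular":[-0.4,0,-0.2]},{"grip":1,"offset":[2.2,2.6,97],"angular":[-0.4,0,-0.2]},{"grip":1,"offset":[2.2,2.6,97],"angular":[-0.4,0,-0.2]},{"grip":1,"offset":[2.2,2.6,97],"angular":[-0.4,0,-0.2]}]' 90;python3 - <<'E'
from g import *
show()
E=frame([0,0,-1],azv(-8.65));t=np.array([.4847,-.2879,.0709]);go(t,E)
E
```

```text
t: 15.85
tcp_pos: [0.4881, -0.2856, 0.1226]
tool_rot: [0.756, 0.654, 0.001, 0.002]
force: [-0.3, -0.2, -2.2]
finger_gap: 0.568
t 15.85 tcp [ 0.4881 -0.2856  0.1226] R cols x,y,z [[0.144, 0.99, -0.0], [0.99, -0.144, 0.004], [0.004, -0.001, -1.0]] q [-0.728  0.596  1.683  0.003  0.859 -0.586] F [-0.31 -0.16 -2.16] gap 0.568
offset mm [-2.8 -3.2 51.7] ang [0.25 0.01 0.37] dist 0.052
```

```bash
python3 -m crank '[{"grip":1,"offset":[-2.5,-3,10],"angular":[0.2,0,0.3]},{"grip":1,"offset":[-2.5,-3,25],"angular":[0.2,0,0.3]},{"grip":1,"offset":[-2.5,-3,35],"angular":[0.2,0,0.3]},{"grip":1,"offset":[-2.5,-3,35],"angular":[0.2,0,0.3]},{"grip":1,"offset":[-2.5,-3,35],"angular":[0.2,0,0.3]}]' 90;python3 - <<'E'
from g import *
show()
E=frame([0,0,-1],azv(-8.65));t=np.array([.4847,-.2879,.0709]);go(t,E)
from station import vision
from h import *
for n in ("top","scene"):
    s=vision.snapshot(n);np.savez(n+"12.npz",**s);cv2.imwrite(f"pics/{n}12.png",s["pixels"][:,:,::-1])
t=cv2.imread("pics/top12.png");s=cv2.imread("pics/scene12.png")
def c(im,x,y,w=100,h=75,k=4): return cv2.resize(im[y:y+h,x:x+w],None,fx=k,fy=k,interpolation=cv2.INTER_CUBIC)
cv2.imwrite("pics/crops14.png",np.hstack([c(t,335,160,100,130),c(s,170,50,100,130)]))
E
```

```text
t: 16.35
tcp_pos: [0.4843, -0.2887, 0.0873]
tool_rot: [0.759, 0.651, 0.0, 0.0]
force: [0.3, 0.4, -1.8]
finger_gap: 0.565
t 16.35 tcp [ 0.4843 -0.2887  0.0873] R cols x,y,z [[0.151, 0.988, -0.0], [0.988, -0.151, 0.001], [0.001, -0.0, -1.0]] q [-7.360e-01  6.510e-01  1.706e+00  1.000e-03  7.840e-01 -5.850e-01] F [ 0.27  0.38 -1.8 ] gap 0.565
offset mm [ 0.8  0.3 16.4] ang [ 0.06  0.01 -0.05] dist 0.016
```

View pics/crops14.png

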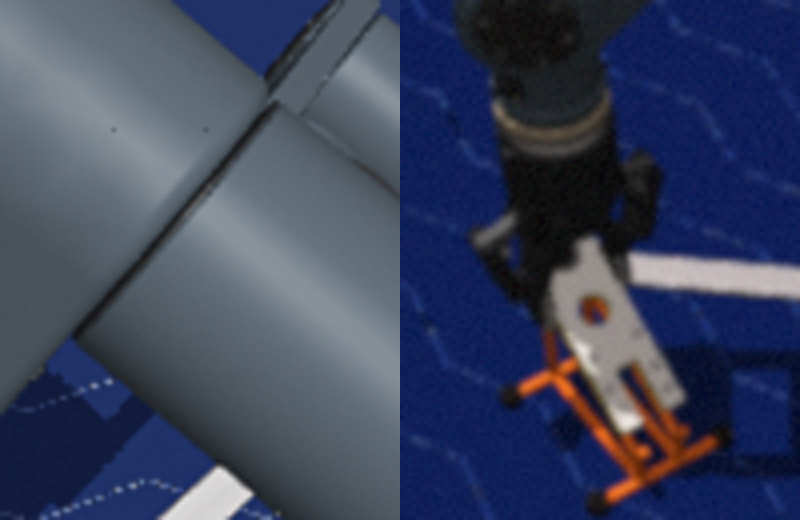

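```bash
python3 -m crank '[{"grip":1,"offset":[0.5,0.2,5],"angular":[0,0,0]},{"grip":1,"offset":[0.5,0.2,10],"angular":[0,0,0]},{"grip":1,"offset":[0.5,0.2,13],"angular":[0,0,0]},{"grip":1,"offset":[0.5,0.2,13],"angular":[0,0,0]}]' 90;python3 -c "
from g import *
show()"
```

```text
t: 16.85
tcp_pos: [0.4841, -0.2876, 0.0735]
tool_rot: [0.759, 0.652, 0.0, -0.0]
force: [-0.7, -0.2, -2.1]
finger_gap: 0.564
t 16.85 tcp [ 0.4841 -0.2876  0.0735] R cols x,y,z [[0.151, 0.989, 0.001], [0.989, -0.151, -0.0], [-0.0, 0.001, -1.0]] q [-7.350e-01  6.740e-01  1.713e+00  1.000e-03  7.560e-01 -5.840e-01] F [-0.69 -0.16 -2.08] gap 0.564
```

Not yet touching; keep lowering in 2 mm steps.

```bash
python3 -m crank '[{"grip":1,"offset":[0,0,1.2],"angular":[0,0,0]},{"grip":1,"offset":[0,0,2.5],"angular":[0,0,0]},{"grip":1,"offset":[0,0,2.5],"angular":[0,0,0]}]' 90;python3 -c "
from g import *
show()"; python3 -m crank '[{"grip":1,"offset":[0,0,1],"angular":[0,0,0]},{"grip":1,"offset":[0,0,1.5],"angular":[0,0,0]},{"grip":1,"offset":[0,0,1.5],"angular":[0,0,0]}]' 90;python3 -c "
from g import *
show()"
```

```text
t: 17.15
tcp_pos: [0.4844, -0.2879, 0.0716]
tool_rot: [0.759, 0.652, 0.0, 0.0]
force: [-0.0, -0.2, -1.6]
finger_gap: 0.573
t 17.15 tcp [ 0.4844 -0.2879  0.0716] R cols x,y,z [[0.151, 0.989, 0.0], [0.989, -0.151, 0.001], [0.001, 0.0, -1.0]] q [-7.350e-01  6.770e-01  1.713e+00  1.000e-03  7.510e-01 -5.840e-01] F [-0.   -0.16 -1.61] gap 0.573
t: 17.45
tcp_pos: [0.4845, -0.288, 0.0704]
tool_rot: [0.759, 0.652, 0.0, 0.0]
force: [1.0, 0.6, -0.3]
finger_gap: 0.566
t 17.45 tcp [ 0.4845 -0.288   0.0704] R cols x,y,z [[0.151, 0.989, -0.0], [0.989, -0.151, 0.001], [0.001, -0.0, -1.0]] q [-7.350e-01  6.790e-01  1.714e+00  1.000e-03  7.480e-01 -5.840e-01] F [ 0.96  0.63 -0.27] gap 0.566
```

```bash
python3 -m crank '[{"grip":1,"offset":[1,0,0.8],"angular":[0,0,0]},{"grip":1,"offset":[2,0,1.3],"angular":[0,0,0]},{"grip":1,"offset":[3,0,1.8],"angular":[0,0,0]},{"grip":1,"offset":[3,0,1.8],"angular":[0,0,0]}]' 90;python3 - <<'E'
from g import *
show()
from station import vision
from h import *
for n in ("scene",):
    s=vision.snapshot(n);np.savez(n+"13.npz",**s)
im=s["pixels"][90:190,170:270,::-1]
cv2.imwrite("pics/crop15.png",cv2.resize(im,None,fx=6,fy=6,interpolation=cv2.INTER_CUBIC))
E
```

```text
t: 17.85
tcp_pos: [0.4852, -0.2849, 0.0685]
tool_rot: [0.759, 0.652, 0.0, 0.001]
force: [0.6, 0.5, 0.9]
finger_gap: 0.572
t 17.85 tcp [ 0.4852 -0.2849  0.0685] R cols x,y,z [[0.151, 0.989, 0.0], [0.989, -0.151, 0.001], [0.001, -0.0, -1.0]] q [-7.300e-01  6.810e-01  1.717e+00  1.000e-03  7.420e-01 -5.790e-01] F [0.56 0.52 0.94] gap 0.572
```

View pics/crop15.png

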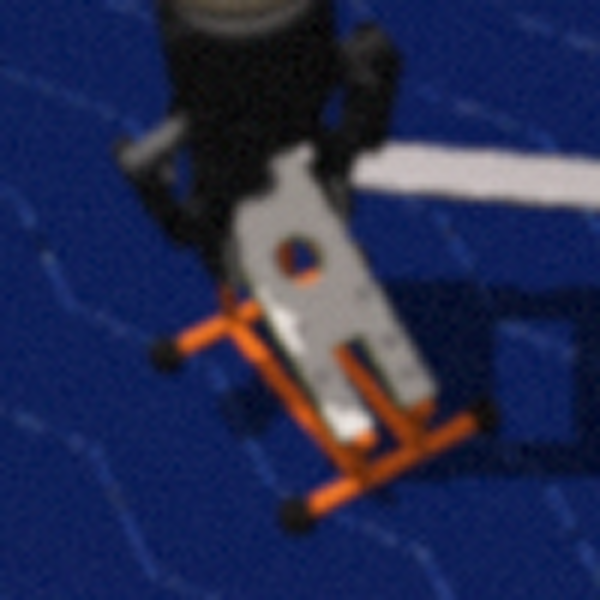

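```bash
python3 -m crank '[{"grip":1,"offset":[1,0,0.5],"angular":[0,0,0]},{"grip":1,"offset":[1.7,0,0.9],"angular":[0,0,0]},{"grip":1,"offset":[1.7,0,0.9],"angular":[0,0,0]}]' 90;python3 -c "
from g import *
show()"
```

```text
t: 18.2
tcp_pos: [0.4854, -0.2842, 0.068]
tool_rot: [0.758, 0.652, -0.0, 0.001]
force: [-0.8, -2.0, 4.8]
finger_gap: 0.568
t 18.2 tcp [ 0.4854 -0.2842  0.068 ] R cols x,y,z [[0.15, 0.989, -0.002], [0.989, -0.15, 0.002], [0.001, -0.002, -1.0]] q [-7.280e-01  6.820e-01  1.719e+00 -1.000e-03  7.390e-01 -5.770e-01] F [-0.85 -1.95  4.83] gap 0.568
```

```bash
python3 -m crank '[{"grip":1,"offset":[-0.3,0,-0.5],"angular":[0,0,0]},{"grip":0,"offset":[-0.3,0,-0.5],"angular":[0,0,0]},{"grip":0,"offset":[-0.3,0,-0.5],"angular":[0,0,0]},{"grip":0,"offset":[-0.3,0,-0.5],"angular":[0,0,0]},{"grip":0,"offset":[-0.3,0,-0.5],"angular":[0,0,0]},{"grip":0,"offset":[-0.3,0,-0.5],"angular":[0,0,0]}]' 25;python3 -c "
from g import *
show()"; python3 -m crank '[{"grip":0,"offset":[0,0,-10],"angular":[0,0,0]},{"grip":0,"offset":[0,0,-30],"angular":[0,0,0]},{"grip":0,"offset":[0,0,-60],"angular":[0,0,0]},{"grip":0,"offset":[0,0,-100],"angular":[0,0,0]},{"grip":0,"offset":[0,0,-150],"angular":[0,0,0]},{"grip":0,"offset":[-20,40,-180],"angular":[0,0,0]},{"grip":0,"offset":[60,-30,-180],"angular":[0,0,0]},{"grip":0,"offset":[110,-30,-180],"angular":[0,0,0]},{"grip":0,"offset":[160,-30,-180],"angular":[0,0,0]},{"grip":0,"offset":[200,-30,-180],"angular":[0,0,0]}]' 25; python3 - <<'E'
from g import *
show()
from station import vision
from h import *
for n in ("top","scene"):
    s=vision.snapshot(n);np.savez(n+"14.npz",**s);cv2.imwrite(f"pics/{n}14.png",s["pixels"][:,:,::-1])
t=cv2.imread("pics/top14.png");s=cv2.imread("pics/scene14.png")
def c(im,x,y,w=100,h=75,k=4): return cv2.resize(im[y:y+h,x:x+w],None,fx=k,fy=k,interpolation=cv2.INTER_CUBIC)
cv2.imwrite("pics/crops16.png",np.hstack([c(t,335,160,100,130),c(s,170,70,100,130)]))
E
```

```text
t: 18.8
tcp_pos: [0.485, -0.2834, 0.0678]
tool_rot: [0.759, 0.652, 0.0, 0.0]
force: [-0.1, -0.2, 0.0]
finger_gap: 1.003
t 18.8 tcp [ 0.485  -0.2834  0.0678] R cols x,y,z [[0.151, 0.989, 0.0], [0.989, -0.151, 0.0], [0.0, 0.0, -1.0]] q [-7.280e-01  6.820e-01  1.719e+00  1.000e-03  7.400e-01 -5.770e-01] F [-0.05 -0.19  0.04] gap 1.003
t: 19.8
tcp_pos: [0.4825, -0.1148, 0.2487]
tool_rot: [0.759, 0.651, 0.0, 0.0]
force: [1.1, 0.5, -0.2]
finger_gap: 1.0
t 19.8 tcp [ 0.4825 -0.1148  0.2487] R cols x,y,z [[0.153, 0.988, 0.0], [0.988, -0.153, 0.001], [0.001, -0.0, -1.0]] q [-4.60e-01  3.31e-01  1.73e+00  1.00e-03  1.08e+00 -3.06e-01] F [ 1.11  0.5  -0.25] gap 1.0
```

View pics/crops16.png

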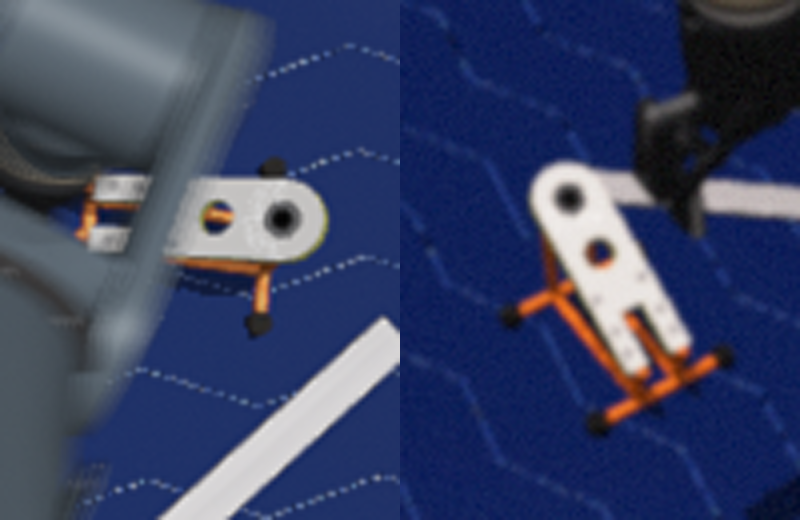

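View pics/top14.png

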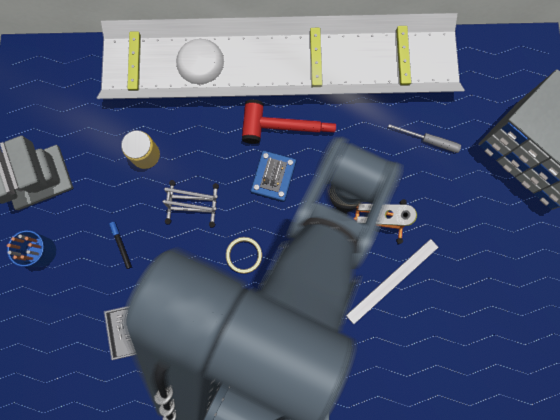

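```bash
python3 -m crank '[{"grip":0,"offset":[40,0,-20],"angular":[0,0,0]},{"grip":0,"offset":[85,0,-40],"angular":[0,0,0]},{"grip":0,"offset":[130,0,-50],"angular":[0,0,0]},{"grip":0,"offset":[170,0,-50],"angular":[0,0,0]},{"grip":0,"offset":[200,0,-50],"angular":[0,0,0]},{"grip":0,"offset":[200,0,-50],"angular":[0,0,0]},{"grip":0,"offset":[200,0,-50],"angular":[0,0,0]}]' 25; python3 - <<'E'
from g import *
show()
from station import vision
from h import *
for n in ("top","scene"):
    s=vision.snapshot(n);np.savez(n+"15.npz",**s);cv2.imwrite(f"pics/{n}15.png",s["pixels"][:,:,::-1])
f=lambda x:np.round(x,4).tolist()
seat=np.array([.4887,-.2613,.0768])
for n,tgt in (("top15",(388,217)),("scene15",(322-100,140))):
    c=cam(n);hsv=cv2.cvtColor(c[3],cv2.COLOR_RGB2HSV);m=((hsv[...,1]<60)&(hsv[...,2]>120)).astype(np.uint8)
    x0,y0=(345,190) if n[0]=='t' else (195,100); mm=np.zeros_like(m);mm[y0:y0+60,x0:x0+75]=m[y0:y0+60,x0:x0+75];
    k,l,st_,ce=cv2.connectedComponentsWithStats(mm);i=1+np.argmax(st_[1:,4]);print(n,st_[i],ce[i].round(1))
    cs,_=cv2.findContours((l==i).astype(np.uint8),cv2.RETR_EXTERNAL,cv2.CHAIN_APPROX_NONE);p=max(cs,key=len)[:,0].astype(float)
    az=np.radians(-98.65);p0=seat+.005*np.array([0,0,.866]);
    u=azv(-98.65);N=-u*.5+np.array([0,0,.866]);p0=seat+.005*N
    e1=u*.866+np.array([0,0,.5]);e2=np.cross(N,e1)
    X=plane(c,p,p0,N);q=np.c_[(X-p0)@e1,(X-p0)@e2];r=cv2.minAreaRect((q*1000).astype(np.float32));print("centre rel seat along/across mm",np.round(r[0],1),"size",np.round(r[1],1),"ang",round(r[2],1))
t=cv2.imread("pics/top15.png");s=cv2.imread("pics/scene15.png")
def c(im,x,y,w=100,h=75,k=4): return cv2.resize(im[y:y+h,x:x+w],None,fx=k,fy=k,interpolation=cv2.INTER_CUBIC)
cv2.imwrite("pics/crops17.png",np.hstack([c(t,335,160,100,130),c(s,170,70,100,130)]))
E
```

```text
t: 20.6
tcp_pos: [0.5138, 0.0812, 0.2983]
tool_rot: [0.758, 0.652, 0.0, 0.001]
force: [0.7, -0.3, -0.2]
finger_gap: 0.998
t 20.6 tcp [0.5138 0.0812 0.2983] R cols x,y,z [[0.15, 0.989, -0.001], [0.989, -0.15, 0.001], [0.001, -0.001, -1.0]] q [-5.800e-02  3.070e-01  1.608e+00 -1.000e-03  1.225e+00  9.300e-02] F [ 0.73 -0.34 -0.19] gap 0.998
top15 [357 203  59  22 927] [386.5 213.8]
centre rel seat along/across mm [0.4 1.3] size [ 52.3 150.3] ang 89.7
scene15 [ 203  110   67   50 1228] [228.4 129.3]
centre rel seat along/across mm [-21.8 -38.1] size [187.1 134.7] ang 57.8
```

View pics/crops17.png

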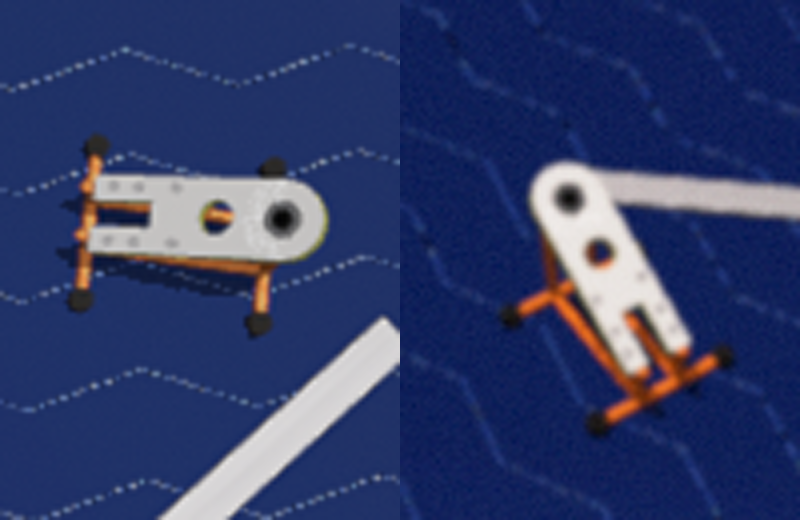

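View pics/scene15.png

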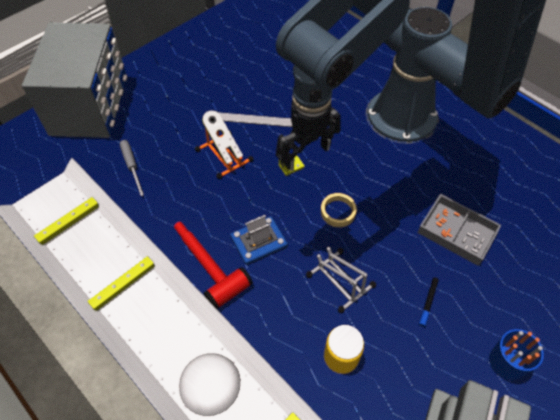

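```bash
python3 - <<'E'
from h import *
from g import *
X,e=tri(cam("top15"),(405.1,214.35),cam("scene15"),(212.1,119.1));u=azv(-98.65)
seat=np.array([.4887,-.2613,.0768]);exp=seat+.05*(u*.866+[0,0,.5])+.005*(-u*.5+[0,0,.866]);print(X.round(4),exp.round(4),e)
print(manip.sign_off())
E
```

```text
[ 0.4821 -0.3005  0.1085] [ 0.4826 -0.3016  0.1061] 0.0028513521383296075
the job is handed in; nothing more can be done
None
```

The bracket is on the orange stand, bare side up and nose uphill, with its feet at the hooks. The gripper has let go and moved clear, and the job was handed in at about 21 s of the 58 s allowed.

- **Clip:** I took the bracket by its long edges from the primed side and turned it upright. I pushed it into the clip until the feet stopped at the estimated seat height (22.6 mm, against 22 mm expected) under a 15 N push. I then let go and backed off, and pictures from both cameras showed it standing free and upright.
- **Stand:** I took it again from the bare side, pulled it out and turned it over. It touched the wires within 1 mm of the expected height. I then slid it down until the hooks pushed back with 2 to 5 N before opening the gripper.
- **Last checks:**
  - The top camera puts the bracket 0.4 mm along and 1.3 mm across from the seat point I had estimated, and 0.3° off square.
  - Both cameras together put the bush within about 3 mm of where it should be. Most of that is height, and the two views disagree with each other by 2.9 mm, in line with the 2 mm calibration.
- **Check that failed:** the outline check from the scene camera was not usable, because the bracket merged with the steel rule in that picture.
- **Other objects:** nothing else looks moved in the last pictures, judged by eye rather than measured. The bracket never went near the bench.

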